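# Eject an objective cell and lay it on the sloped rest

## Task

Press the spring ejector of the socket mount all the way until you feel it come up against its stop, without ramming it, so that the black objective cell stands out of the mouth, and let the slide spring back. Then draw the cell out and lower it, nose down, into the V of the sloped rest until it lies flush in the V with its nose against the foot, letting go only once it is lying there. Do not drop the cell, and leave the other pieces where they are.

Things in the scene. Friction and masses are not known exactly. Their poses are not given: they have to be found in the camera images.
- mount: Bayonet socket mount, aluminium, fixed. Origin on the bench under the bore, 4 mm from the middle of its base plate (160 x 80 x 12 mm). A level eight-sided bore, 40 mm across flats, runs along the mount's own x axis 60 mm above the bench; its mouth, in a collar 60 mm across flats, faces -x, its closed rear is at x = +18 mm. The brass catch on top of the collar reaches 101 mm above the bench.
- mount_mouth (a point): Centre of the bore at the mouth's face, 72 mm along the mount's -x from its origin. Axes as the mount. A spring-loaded ball in the top of the bore, 7 mm inside the mouth, holds the cell in; once the cell is pushed past it, the ball presses on the cell, which then stays where it was pushed.
- ejector (a joint): Spring ejector slide of the mount: 0 = sprung back, grows (m) as it is pressed along the mount's -x, from the rear towards the mouth, to a rubber-faced stop that is set anew each time, 40 to 52 mm on: it must be felt. Spring and cell resist with 3 to 10 N; against the stop the force climbs by some 3 N per mm; 14 to 20 N in all is enough. It springs back when let go.
- ejector_plate (a point): Centre of the rear face of the ejector's upright steel thumb plate (44 x 44 mm, 8 mm thick) behind the mount; it moves with the slide. This face looks along the mount's +x; it is pressed towards -x.
- cell: Black anodised objective cell, to be taken out: cylinder 37.6 mm across, 53 mm long, about 0.1 kg. Origin at its centre, axis = its own x. The nose (-x end) is bevelled over 6 mm to a 27 mm flat with a small glass; the tail (+x) is square. It starts inside the bore, nose 12 to 18 mm behind the mouth's face. After a full press 20 to 36 mm stand out.
- cell_nose (a point): Centre of the cell's nose face. Axes as the cell.
- cell_tail (a point): Centre of the cell's tail face. Axes as the cell.
- rest: Sloped inspection rest, fixed: narrow aluminium V (32 mm wide, 50 mm long, sides at 30 degrees) on a 22 mm post over a 100 x 74 mm base. Origin: centre of the base at bench height. The V climbs at 25 degrees towards the rest's +x; a foot 30 mm wide closes its low end, 2 mm lower than a seated cell's axis. The V's edges are 13 mm below that axis.
- rest_foot (a point): On the foot's face, where the centre of the nose face is when the cell lies in the V against the foot (78 mm above the bench). Axes as the rest (level).
- rest_head (a point): Where the centre of the cell's tail face is when it lies so: 53 mm up the slope from rest_foot.
- lens: Bystander, loose: quartz lens disk, clear, 50 mm across, 10 mm high. Origin at the centre of its underside.
- spacer: Bystander, loose: white ceramic spacer ring, 52 mm outside, 10 mm high. Origin at the centre of its underside.
- sleeve: Bystander, loose: brass focusing sleeve, an upright tube 48 mm outside, 45 mm high. Origin at the centre of its underside.
- collimator: Bystander, loose: steel collimator tube, upright, 40 mm outside, 95 mm high. Origin at the centre of its underside.
- bigcell: Bystander, loose: larger black cell, a squat disk 58 mm across and 34 mm high; not the one wanted. Origin at the centre of its underside.
- jar: Bystander, loose: amber glass jar, 52 mm across, 55 mm high. Origin at the centre of its underside.
Mind the look-alikes: they are no part of the job. Several things have the shape of the mount; the one meant has the colours described above.

How it is judged:
By the outcome, as a careful person would: the job done as asked, in the order asked, and still so for the second after the job is handed in, with the robot touching nothing.
It also fails if it takes over 61 s, if anything falls off the work surface, if the arm or the gripper's body presses on something with over 40 N, if the wrist force passes 120 N, or if a joint passes its speed limit or range.

## Robot

A 7-joint arm with a two-finger parallel gripper is mounted at the origin on the work surface. World frame = base frame: x ahead of the robot, y to its left, z up, the work surface at z = 0. Lengths are in m, angles in rad, forces in N, time in s.
With the tool pointing down it reaches from about 0.35 to 0.9 m from the base axis. Payload 8.1 kg.
Tool frame: the origin (TCP) lies at the very end of the fingers, on their centre line; the grasp point (between the pads) lies 19 mm behind it; y points along the fingers, x is the direction in which the jaws open and shut, and the axes are right-handed (so a half turn about y gives the same grasp; the last joint's range is limited). The gripper opens to 85 mm and grips with 20 to 120 N. Pads are 22 mm wide; open, the fingers measure 114 mm over their backs; the gripper's body (76 mm by 85 mm) begins 54 mm behind the grasp point. The pads swing forward as they close: fully open they stand 13 mm farther back than shut.
Start: joints at [-1.287, 0.434, 0.025, 1.573, -0.012, 1.134, -0.075], TCP at [0.236, 0.579, 0.206] pointing down, gripper open.
Joint ranges: [-2.62, 2.62], [-0.44, 2.09], [-1.27, 1.32], [0.08, 2.57], [-1.32, 4.46], [0.12, 2], [-2.74, 2.74]. Speed limits (rad/s): [2.22, 2.22, 3.01, 3.01, 3.14, 3.14, 3.14].

## Interface

Orientations are given as a unit quaternion [x, y, z, w].
In Python, from bench import * gives the robot as it stands.
- The arm moves only by the tool carry_out, never from a script. Its argument "targets" is a list of rows, each an object of numbers: "claw": the closure in counts, from 0 (fully open) to 255 (shut); "tx", "ty", "tz": the shift along the world's x, y, z in mm; "yaw": the turn about the world's z in rad. A call has 1 to 20 rows; each row shifts and turns the commanded pose from where the row before left it; what a row does not reach is not made up. A row lasts 1/8 s, in which the tool goes at most 62.5 mm and 10.7 degrees, less where a joint would pass 70% of its speed; a pose out of reach is approached as far as the arm can. A call is refused whole if a number of a shift passes 62.5 or a number of a turn 0.188, either way. A call with a gripper value outside its range is refused whole. The fingers move at their own pace and stop on an object; "newtons" is the grip in N (left out, the last holds). Time passes only in rows, so rows that do not move let the fingers close. It gives the time, the measured TCP pose, the force and the opening at its end, in the units of the state.
- sense(): the state, without advancing time (a new reading comes with each control period).
- snapshot(name): name is "side" or "top" or "wrist"; returns a dict with "frame" (384x512x3 uint8, red, green, blue), "fx", "fy", "cx", "cy" (pixels), "D" ([k1, k2, p1, p2, k3] as OpenCV has them; the pictures are not rectified), "rvec" (rotation vector, rad) and "tvec" (3), from world to camera coordinates, as OpenCV has them. Camera axes: x right, y down, z forward; pixel columns grow to the right and rows downward; lengths in m; the calibration is good to about 2 mm. A picture is of the moment at which its call begins. There is no depth.
- finish_job(): hands the job in, once; it reports no verdict.
The state is a dict: "clock": time; "qpos": joint angles; "dq": joint speeds; "tau": joint torques, N m; "tool_pos": TCP position; "tool_rot": TCP orientation; "force": force on the tool from outside, world axes, zero at the start; "wrist_torque": the same for the moment, N m; "gripper_width": finger opening in m.
Only numpy, scipy, OpenCV 4.12 (cv2) and the standard library are available. Lean on these libraries where they do the work, as an engineer would, in place of code of your own. Each camera call takes 0.05 s, during which the arm holds its last target. There are 200 camera calls.

## Working session

There is one attempt and no reset: what is moved stays moved. The work goes in short steps, Python scripts to look and compute and a tool call to move; the robot and the scene stay as the last step left them, time stands still between calls to the robot, and variables do not carry over. Pictures are saved under pics/ and viewed, about 8 in all and at most 12, crops included, and the job is handed in when it is done.

Besides the shell and the picture viewer there is one more tool, called after "Call:" as a command line: name --argument value ..., lists and objects as JSON in quotes. carry_out: Moves the arm, as the interface text tells. Its arguments: {"type":"object","properties":{"targets":{"type":"array","items":{"type":"object","properties":{"claw":{"type":"number"},"tx":{"type":"number"},"ty":{"type":"number"},"tz":{"type":"number"},"yaw":{"type":"number"}}}},"newtons":{"type":"number"}},"required":["targets"]}

```bash
mkdir -p pics; ls; cat > h.py <<'E'
from bench import *
import numpy as np, cv2, pickle
from scipy.spatial.transform import Rotation as R
def snap(n,f):
    s=snapshot(n); cv2.imwrite(f'pics/{f}.png',s['frame'][:,:,::-1]); pickle.dump(s,open(f'pics/{f}.pkl','wb')); return s
def load(f): return pickle.load(open(f'pics/{f}.pkl','rb'))
def K(s): return np.array([[s['fx'],0,s['cx']],[0,s['fy'],s['cy']],[0,0,1.]])
def ray(s,uv):
    p=cv2.undistortPoints(np.array([[uv]],float),K(s),np.array(s['D'],float))[0,0]
    Rm=cv2.Rodrigues(np.array(s['rvec'],float))[0]; t=np.array(s['tvec'],float).ravel()
    return -Rm.T@t, Rm.T@np.array([p[0],p[1],1])
def onz(s,uv,z):
    o,d=ray(s,uv); return o+d*(z-o[2])/d[2]
def tri(obs):
    A=np.zeros((3,3));b=np.zeros(3)
    for s,uv in obs:
        o,d=ray(s,uv); d=d/np.linalg.norm(d); P=np.eye(3)-np.outer(d,d); A+=P;b+=P@o
    x=np.linalg.solve(A,b); return x,[px(s,x)-np.array(uv) for s,uv in obs]
def px(s,X):
    return cv2.projectPoints(np.array(X,float).reshape(-1,1,3),np.array(s['rvec'],float),np.array(s['tvec'],float),K(s),np.array(s['D'],float))[0].reshape(-1,2).squeeze()
def crop(f,x0,y0,x1,y1,k,out):
    im=cv2.imread(f'pics/{f}.png')[y0:y1,x0:x1]; cv2.imwrite(f'pics/{out}.png',cv2.resize(im,None,fx=k,fy=k,interpolation=cv2.INTER_CUBIC))
E
python3 - <<'E'
from h import *
a=snap('top','t0');b=snap('side','s0');snap('wrist','w0')
cv2.imwrite('pics/ts0.png',cv2.resize(np.vstack([a['frame'],b['frame']])[:,:,::-1],None,fx=.78,fy=.78)) 
st=sense()
print({k:np.round(v,3) for k,v in st.items()})
for s in (a,b): print(ray(s,(256,192)),s['fx'])
E
```

```text
pics
{'clock': np.float64(0.15), 'qpos': array([-1.287,  0.435,  0.025,  1.574, -0.012,  1.134, -0.075]), 'dq': array([ 0.001, -0.001, -0.   , -0.002, -0.001, -0.001,  0.001]), 'tau': array([ 3.0000e-03, -6.7088e+01,  1.0270e+00, -3.1644e+01,  1.6000e-02,
        9.0000e-03, -0.0000e+00]), 'tool_pos': array([0.236, 0.578, 0.206]), 'tool_rot': array([ 0.587,  0.394, -0.395, -0.587]), 'force': array([ 0.353,  0.067, -0.068]), 'wrist_torque': array([-0.012,  0.043, -0.005]), 'gripper_width': np.float64(0.085)}
(array([0.4684734 , 0.00316589, 1.19341794]), array([ 0.10013349, -0.02463303, -0.99472801])) 493.0694838659063
(array([ 0.5120883 , -0.61500212,  0.81786427]), array([ 0.03536188,  0.63621665, -0.77076675])) 439.27360855379715
```

View pics/t0.png

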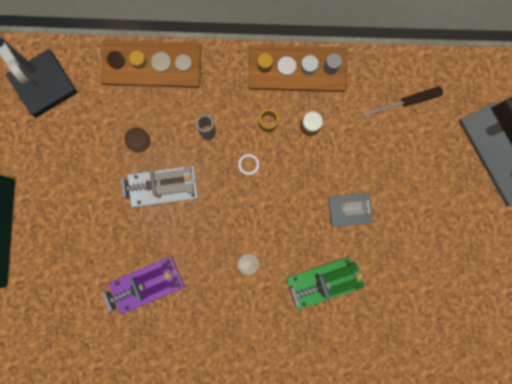

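View pics/s0.png

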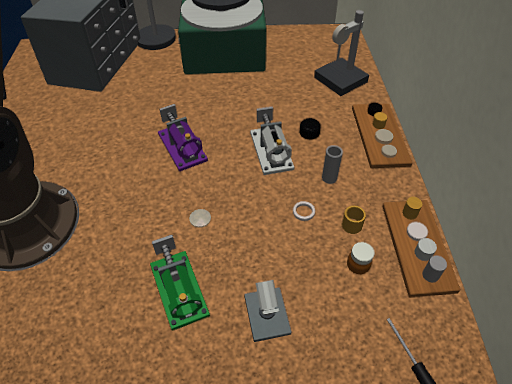

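Three mount-shaped things: silver at top (160,187) / side (272,147), purple at top (144,287), green at top (325,283). The silver (aluminium) one with the brass catch fits. I confirm it in an enlarged crop, along with the rest.

```bash
python3 - <<'E'
from h import *
t=cv2.imread('pics/t0.png');s=cv2.imread('pics/s0.png')
def c(i,x,y,w,h,k): return cv2.resize(i[y:y+h,x:x+w],None,fx=k,fy=k,interpolation=cv2.INTER_CUBIC)
a=c(t,112,155,100,60,4); b=c(s,240,98,66,80,6)[:480]  # 400x240, 396x480
r=c(t,320,185,60,48,5)  #300x240
d=c(s,238,270,60,75,4) #240x300
out=np.zeros((560,800,3),np.uint8)
out[:240,:400]=a; out[:480,404:800]=b; out[240:480,:300]=r
cv2.imwrite('pics/c1.png',out); 
out=c(s,230,265,75,80,7);cv2.imwrite('pics/c2.png',out)
T=load('t0')
for uv in [(160,187),(351,210),(248,264),(137,139),(206,127),(249,164),(268,119),(313,122),(325,283),(144,287)]: print(uv,onz(T,uv,0.0).round(3))
E
```

```text
(160, 187) [0.595 0.207 0.   ]
(351, 210) [ 0.551 -0.258  0.   ]
(248, 264) [ 0.415 -0.011  0.   ]
(137, 139) [0.711 0.267 0.   ]
(206, 127) [0.746 0.1   0.   ]
(249, 164) [ 0.657 -0.008  0.   ]
(268, 119) [ 0.77  -0.052  0.   ]
(313, 122) [ 0.766 -0.163  0.   ]
(325, 283) [ 0.374 -0.197  0.   ]
(144, 287) [0.355 0.235 0.   ]
```

View pics/c1.png

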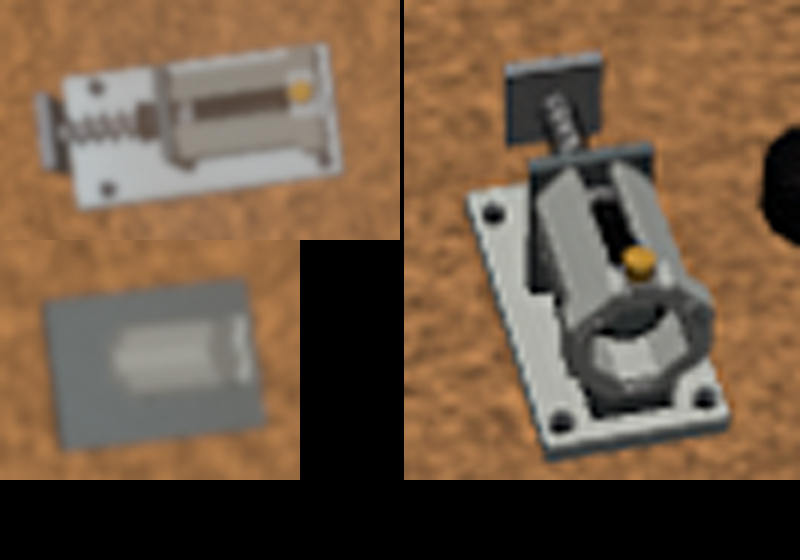

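View pics/c2.png

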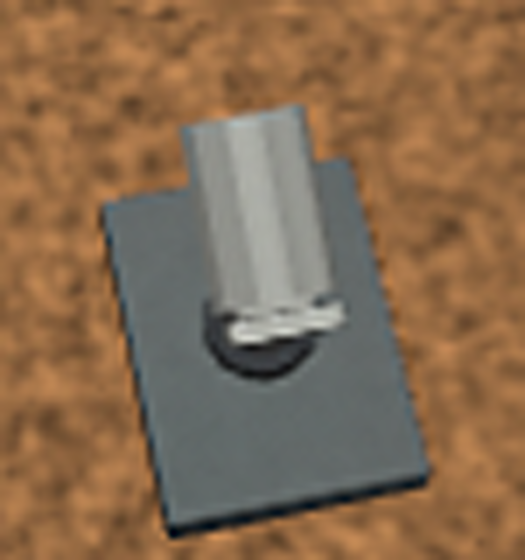

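Crop confirms: silver mount, black interior slot, brass catch, dark cell visible in the mouth, thumb plate towards +y (left in top view). Rest: foot (bright strip) on the -y side, V climbs towards +y. Measure now.

```bash
python3 - <<'E'
from h import *
T=load('t0');S=load('s0')
f=lambda u,v,k,x0,y0:((u+.5)/k-.5+x0,(v+.5)/k-.5+y0)
tm={'TL':(64,77),'TR':(327,44),'BR':(342,173),'BL':(79,209)}
tm={k:f(*v,4,112,155) for k,v in tm.items()}
sm={'BL':(468,195),'TR':(730,415),'BR':(548,445)}
sm={k:f(v[0]-404,v[1],6,240,98) for k,v in sm.items()}
P={}
for k in tm: P[k]=onz(T,tm[k],.012); print('mount',k,P[k].round(4),*( [tri([(T,tm[k]),(S,sm[k])])[0].round(4),onz(S,sm[k],.012).round(4)] if k in sm else []))
c=sum(P.values())/4; d=(P['TL']+P['BL']-P['TR']-P['BR'])/2; e=(P['TL']+P['TR']-P['BL']-P['BR'])/2
print('c',c.round(4),np.linalg.norm(d),np.linalg.norm(e),'yaw',np.degrees(np.arctan2(d[1],d[0])),np.degrees(np.arctan2(e[1],e[0]))+90)
tr={'TL':(45,61),'TR':(245,42),'BR':(267,185),'BL':(62,211)}
tr={k:f(*v,5,320,185) for k,v in tr.items()}
sr={'BL':(105,205),'TL':(347,158),'TR':(428,475),'BR':(168,528)}
sr={k:f(*v,7,230,265) for k,v in sr.items()}
P={}
for k in tr: P[k],r=tri([(T,tr[k]),(S,sr[k])]); print('rest',k,P[k].round(4),r[1].round(1))
for z in (.006,.008,.01):
  for s,m in((T,tr),(S,sr)):
    P={k:onz(s,m[k],z) for k in m}
    c=sum(P.values())/4; d=(P['TL']+P['BL']-P['TR']-P['BR'])/2; e=(P['TL']+P['TR']-P['BL']-P['BR'])/2
    print(z,'c',c.round(4),np.linalg.norm(d).round(4),np.linalg.norm(e).round(4),'yaw',np.degrees(np.arctan2(d[1],d[0])),np.degrees(np.arctan2(e[1],e[0]))+90)
# plate & catch
cat_t=f(300,91,4,112,155);cat_s=f(640-404,252,6,240,98)
print('catch',tri([(T,cat_t),(S,cat_s)]),onz(T,cat_t,.101),onz(S,cat_s,.101))
for n,a,b in [('plate top L?',(37,93),None)]: pass
# side plate corners front face: TL(506,66) TR(603,53) BL(508,145) BR(~605,130)
for n,uv in [('TL',(506,66)),('TR',(603,54)),('BL',(508,146))]:
  print(n,[onz(S,f(uv[0]-404,uv[1],6,240,98),z).round(4) for z in (.038,.06,.082)])
for n,uv in [('rear+x',(37,93)),('rear-x',(44,170)),('front+x',(52,92)),('front-x',(58,168))]:
  print(n,[onz(T,f(*uv,4,112,155),z).round(4) for z in (.06,.082)])
r=R.from_quat(sense()['tool_rot']).as_matrix();print(r.round(3))
E
```

```text
mount TL [0.6233 0.2833 0.012 ]
mount TR [0.6475 0.1266 0.012 ] [0.6482 0.1266 0.0114] [0.6487 0.1261 0.012 ]
mount BR [0.5696 0.1149 0.012 ] [0.5708 0.1151 0.0107] [0.5717 0.1139 0.012 ]
mount BL [0.5441 0.2707 0.012 ] [0.5455 0.2716 0.0085] [0.5465 0.2679 0.012 ]
c [0.5961 0.1989 0.012 ] 0.1582556504456683 0.07946556567409825 yaw 99.04407263835787 98.79557014128295
rest TL [ 0.5808 -0.2018  0.01  ] [-0.2  0. ]
rest TR [ 0.5934 -0.2989  0.009 ] [-0.6  0.1]
rest BR [ 0.5231 -0.3094  0.0097] [ 0.1 -0. ]
rest BL [ 0.5093 -0.211   0.0074] [-0.5  0.1]
0.006 c [ 0.5513 -0.2559  0.006 ] 0.099 0.0714 yaw 97.75445719522985 97.86762818914339
0.006 c [ 0.5524 -0.2539  0.006 ] 0.0987 0.0723 yaw 97.57401203685762 98.31869563134283
0.008 c [ 0.5511 -0.2555  0.008 ] 0.0988 0.0713 yaw 97.75445719522982 97.8676281891434
0.008 c [ 0.5523 -0.2548  0.008 ] 0.0985 0.0721 yaw 97.5740120368576 98.31869563134282
0.01 c [ 0.551  -0.2551  0.01  ] 0.0987 0.0712 yaw 97.75445719522976 97.86762818914339
0.01 c [ 0.5522 -0.2557  0.01  ] 0.0982 0.0719 yaw 97.57401203685761 98.31869563134285
catch (array([0.60754312, 0.13113529, 0.10297057]), [array([ 0.00741476, -0.25313831]), array([-0.23782616,  0.03030176])]) [0.60722622 0.13136268 0.101     ] [0.60837551 0.13326124 0.101     ]
TL [array([0.5671, 0.3255, 0.038 ]), array([0.5656, 0.299 , 0.06  ]), array([0.564 , 0.2725, 0.082 ])]
TR [array([0.6122, 0.3314, 0.038 ]), array([0.6094, 0.3047, 0.06  ]), array([0.6066, 0.278 , 0.082 ])]
BL [array([0.5647, 0.2704, 0.038 ]), array([0.5632, 0.2454, 0.06  ]), array([0.5617, 0.2204, 0.082 ])]
rear+x [array([0.6073, 0.287 , 0.06  ]), array([0.6046, 0.2814, 0.082 ])]
rear-x [array([0.563 , 0.2808, 0.06  ]), array([0.5611, 0.2754, 0.082 ])]
front+x [array([0.6081, 0.2784, 0.06  ]), array([0.6054, 0.2731, 0.082 ])]
front-x [array([0.5643, 0.2729, 0.06  ]), array([0.5624, 0.2677, 0.082 ])]
[[ 0.377 -0.    -0.926]
 [ 0.926 -0.001  0.377]
 [-0.001 -1.    -0.   ]]
```

Call:
carry_out --targets '[{"claw": 255, "tx": 34, "ty": -26, "yaw": -0.103}, {"claw": 255, "tx": 34, "ty": -26, "yaw": -0.103}, {"claw": 255, "tx": 34, "ty": -26, "yaw": -0.103}, {"claw": 255, "tx": 34, "ty": -26, "yaw": -0.103}, {"claw": 255, "tx": 34, "ty": -26, "yaw": -0.103}, {"claw": 255, "tx": 34, "ty": -26, "yaw": -0.103}, {"claw": 255, "tx": 34, "ty": -26, "yaw": -0.103}, {"claw": 255, "tx": 34, "ty": -26, "yaw": -0.103}, {"claw": 255, "tx": 34, "ty": -26, "yaw": -0.103}, {"claw": 255, "tx": 34, "ty": -26, "yaw": -0.103}, {"claw": 255}]' --newtons 40

```text
schema error: expected keys claw, tx, ty, tz, yaw
```

All keys are required in every row.

Call:
carry_out --targets '[{"claw": 255, "tx": 34, "ty": -26, "tz": 0, "yaw": -0.103}, {"claw": 255, "tx": 34, "ty": -26, "tz": 0, "yaw": -0.103}, {"claw": 255, "tx": 34, "ty": -26, "tz": 0, "yaw": -0.103}, {"claw": 255, "tx": 34, "ty": -26, "tz": 0, "yaw": -0.103}, {"claw": 255, "tx": 34, "ty": -26, "tz": 0, "yaw": -0.103}, {"claw": 255, "tx": 34, "ty": -26, "tz": 0, "yaw": -0.103}, {"claw": 255, "tx": 34, "ty": -26, "tz": 0, "yaw": -0.103}, {"claw": 255, "tx": 34, "ty": -26, "tz": 0, "yaw": -0.103}, {"claw": 255, "tx": 34, "ty": -26, "tz": 0, "yaw": -0.103}, {"claw": 255, "tx": 34, "ty": -26, "tz": 0, "yaw": -0.103}, {"claw": 255, "tx": 0, "ty": 0, "tz": 0, "yaw": 0}]' --newtons 40

```text
clock: 1.52
tool_pos: [0.5787, 0.3146, 0.206]
tool_rot: [0.706, 0.052, -0.051, -0.704]
force: [0.8, 0.7, -0.2]
gripper_width: -0.0001
```

Call:
carry_out --targets '[{"claw": 255, "tx": -1, "ty": 4, "tz": -40, "yaw": 0.01}, {"claw": 255, "tx": 0, "ty": 0, "tz": -40, "yaw": 0}, {"claw": 255, "tx": 0, "ty": 0, "tz": -40, "yaw": 0}, {"claw": 255, "tx": 0, "ty": 0, "tz": -38, "yaw": 0}, {"claw": 255, "tx": 0, "ty": 0, "tz": 0, "yaw": 0}, {"claw": 255, "tx": 0, "ty": 0, "tz": 0, "yaw": 0}]'

```text
clock: 2.28
tool_pos: [0.5752, 0.3236, 0.0497]
tool_rot: [-0.704, -0.059, 0.058, 0.705]
force: [0.4, 0.8, 0.4]
gripper_width: 0.0001
```

```bash
python3 - <<'E'
from h import *
a=snap('top','t1');b=snap('side','s1')
t=a['frame'][145:225,92:222];s=b['frame'][75:195,210:310]
out=np.zeros((600,800,3),np.uint8)
t=cv2.resize(t,None,fx=3,fy=3,interpolation=2);s=cv2.resize(s,None,fx=4,fy=4,interpolation=2)
out[:240,:390]=t;out[:480,400:]=s
cv2.imwrite('pics/c3.png',out[:480,:,::-1]);st=sense();print(st['tool_pos'],st['force'])
E
```

```text
[0.57586037 0.32374759 0.0503848 ] [0.25910503 0.27875859 0.0651746 ]
```

View pics/c3.png

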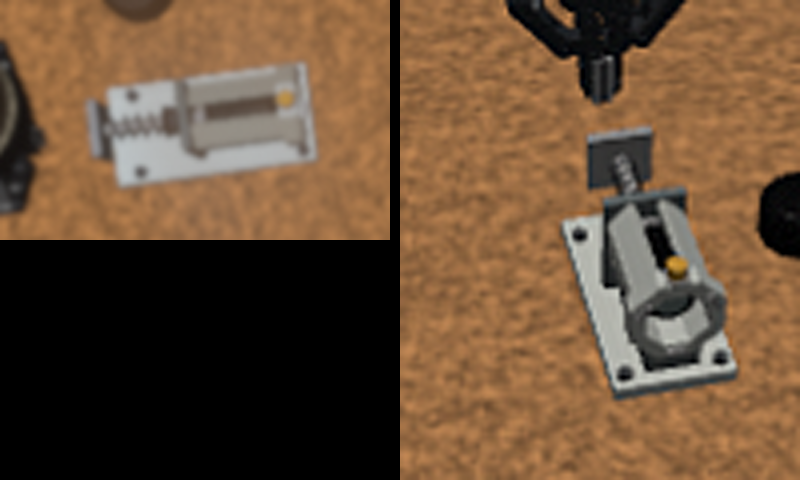

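Call:
carry_out --targets '[{"claw": 255, "tx": 3, "ty": -10, "tz": -2, "yaw": 0}, {"claw": 255, "tx": 2, "ty": -10, "tz": -2, "yaw": 0}, {"claw": 255, "tx": 0.5, "ty": -3, "tz": 0, "yaw": 0}, {"claw": 255, "tx": 0.5, "ty": -3, "tz": 0, "yaw": 0}, {"claw": 255, "tx": 0.5, "ty": -3, "tz": 0, "yaw": 0}]'

```text
clock: 3.0
tool_pos: [0.5812, 0.2939, 0.0443]
tool_rot: [-0.705, -0.058, 0.058, 0.705]
force: [0.3, 0.2, -0.4]
gripper_width: 0.0001
```

Call:
carry_out --targets '[{"claw": 255, "tx": 0.5, "ty": -3, "tz": 0, "yaw": 0}, {"claw": 255, "tx": 0.5, "ty": -3, "tz": 0, "yaw": 0}]'

```text
clock: 3.25
tool_pos: [0.582, 0.289, 0.0443]
tool_rot: [-0.704, -0.058, 0.058, 0.705]
force: [-0.7, 3.3, -0.8]
gripper_width: -0.0001
```

Call:
carry_out --targets '[{"claw": 255, "tx": 0.5, "ty": -3, "tz": 0, "yaw": 0}, {"claw": 255, "tx": 0.5, "ty": -3, "tz": 0, "yaw": 0}]'

```text
clock: 3.5
tool_pos: [0.5831, 0.2825, 0.0444]
tool_rot: [-0.704, -0.058, 0.058, 0.705]
force: [-0.6, 5.2, -0.1]
gripper_width: -0.0001
```

Call:
carry_out --targets '[{"claw": 255, "tx": 0.5, "ty": -3, "tz": 0, "yaw": 0}, {"claw": 255, "tx": 0.5, "ty": -3, "tz": 0, "yaw": 0}]'

```text
clock: 3.75
tool_pos: [0.5842, 0.2761, 0.0444]
tool_rot: [-0.705, -0.058, 0.058, 0.705]
force: [-0.6, 6.1, -0.9]
gripper_width: 0.0001
```

Call:
carry_out --targets '[{"claw": 255, "tx": 0.5, "ty": -3, "tz": 0, "yaw": 0}, {"claw": 255, "tx": 0.5, "ty": -3, "tz": 0, "yaw": 0}, {"claw": 255, "tx": 0.5, "ty": -3, "tz": 0, "yaw": 0}]'

```text
clock: 4.12
tool_pos: [0.5853, 0.2688, 0.0443]
tool_rot: [-0.704, -0.058, 0.058, 0.705]
force: [-1.3, 8.9, -1.5]
gripper_width: 0.0001
```

Call:
carry_out --targets '[{"claw": 255, "tx": 0.5, "ty": -3, "tz": 0, "yaw": 0}, {"claw": 255, "tx": 0.5, "ty": -3, "tz": 0, "yaw": 0}, {"claw": 255, "tx": 0.5, "ty": -3, "tz": 0, "yaw": 0}]'

```text
clock: 4.5
tool_pos: [0.5868, 0.26, 0.0444]
tool_rot: [-0.704, -0.058, 0.059, 0.706]
force: [-0.9, 9.0, -0.9]
gripper_width: -0.0002
```

Call:
carry_out --targets '[{"claw": 255, "tx": 0.3, "ty": -2, "tz": 0, "yaw": 0}, {"claw": 255, "tx": 0.3, "ty": -2, "tz": 0, "yaw": 0}]'

```text
clock: 4.75
tool_pos: [0.5874, 0.256, 0.0444]
tool_rot: [-0.704, -0.058, 0.058, 0.706]
force: [-0.2, 8.1, -1.3]
gripper_width: -0.0004
```

Call:
carry_out --targets '[{"claw": 255, "tx": 0.2, "ty": -1.5, "tz": 0, "yaw": 0}, {"claw": 255, "tx": 0, "ty": 0, "tz": 0, "yaw": 0}]'

```text
clock: 5.0
tool_pos: [0.5877, 0.2541, 0.0444]
tool_rot: [-0.704, -0.058, 0.058, 0.705]
force: [-1.0, 8.9, -1.2]
gripper_width: 0.0001
```

Call:
carry_out --targets '[{"claw": 255, "tx": 0.2, "ty": -1.5, "tz": 0, "yaw": 0}, {"claw": 255, "tx": 0, "ty": 0, "tz": 0, "yaw": 0}]'

```text
clock: 5.25
tool_pos: [0.588, 0.2526, 0.0444]
tool_rot: [-0.704, -0.058, 0.058, 0.705]
force: [-1.0, 9.4, -1.5]
gripper_width: 0.0001
```

Call:
carry_out --targets '[{"claw": 255, "tx": 0.2, "ty": -1, "tz": 0, "yaw": 0}, {"claw": 255, "tx": 0, "ty": 0, "tz": 0, "yaw": 0}]'

```text
clock: 5.5
tool_pos: [0.5881, 0.2517, 0.0444]
tool_rot: [-0.704, -0.058, 0.058, 0.705]
force: [-1.3, 7.9, -1.6]
gripper_width: 0.0003
```

Call:
carry_out --targets '[{"claw": 255, "tx": 0.2, "ty": -1, "tz": 0, "yaw": 0}, {"claw": 255, "tx": 0, "ty": 0, "tz": 0, "yaw": 0}]'

```text
clock: 5.75
tool_pos: [0.5883, 0.2507, 0.0444]
tool_rot: [-0.704, -0.058, 0.058, 0.705]
force: [-1.4, 8.6, -1.9]
gripper_width: -0.0001
```

Call:
carry_out --targets '[{"claw": 255, "tx": 0.2, "ty": -1, "tz": 0, "yaw": 0}, {"claw": 255, "tx": 0, "ty": 0, "tz": 0, "yaw": 0}]'

```text
clock: 6.0
tool_pos: [0.5885, 0.2498, 0.0444]
tool_rot: [-0.704, -0.058, 0.058, 0.705]
force: [-0.8, 9.1, -1.2]
gripper_width: 0.0001
```

Call:
carry_out --targets '[{"claw": 255, "tx": 0.2, "ty": -1, "tz": 0, "yaw": 0}, {"claw": 255, "tx": 0, "ty": 0, "tz": 0, "yaw": 0}]'

```text
clock: 6.25
tool_pos: [0.5886, 0.2488, 0.0443]
tool_rot: [-0.704, -0.058, 0.058, 0.705]
force: [-0.6, 8.4, -1.1]
gripper_width: 0.0003
```

Call:
carry_out --targets '[{"claw": 255, "tx": 0.2, "ty": -1, "tz": 0, "yaw": 0}, {"claw": 255, "tx": 0, "ty": 0, "tz": 0, "yaw": 0}]'

```text
clock: 6.5
tool_pos: [0.5888, 0.2478, 0.0444]
tool_rot: [-0.704, -0.058, 0.058, 0.705]
force: [-2.0, 8.8, -1.3]
gripper_width: 0.0004
```

Call:
carry_out --targets '[{"claw": 255, "tx": 0.2, "ty": -1, "tz": 0, "yaw": 0}, {"claw": 255, "tx": 0.2, "ty": -1, "tz": 0, "yaw": 0}]'

```text
clock: 6.75
tool_pos: [0.589, 0.2465, 0.0444]
tool_rot: [-0.704, -0.058, 0.059, 0.706]
force: [-2.6, 11.1, -0.9]
gripper_width: 0.0003
```

Call:
carry_out --targets '[{"claw": 255, "tx": 0.2, "ty": -1, "tz": 0, "yaw": 0}, {"claw": 255, "tx": 0, "ty": 0, "tz": 0, "yaw": 0}]'

```text
clock: 7.0
tool_pos: [0.589, 0.2461, 0.0444]
tool_rot: [-0.703, -0.059, 0.059, 0.706]
force: [-2.2, 11.7, -1.7]
gripper_width: 0.0001
```

Call:
carry_out --targets '[{"claw": 255, "tx": 0.2, "ty": -1, "tz": 0, "yaw": 0}, {"claw": 255, "tx": 0, "ty": 0, "tz": 0, "yaw": 0}]'

```text
clock: 7.25
tool_pos: [0.5891, 0.2457, 0.0444]
tool_rot: [-0.703, -0.059, 0.059, 0.706]
force: [-2.6, 13.2, -1.1]
gripper_width: -0.0002
```

Call:
carry_out --targets '[{"claw": 255, "tx": 0.2, "ty": -1, "tz": 0, "yaw": 0}, {"claw": 255, "tx": 0, "ty": 0, "tz": 0, "yaw": 0}]'

```text
clock: 7.5
tool_pos: [0.5891, 0.2453, 0.0444]
tool_rot: [-0.703, -0.059, 0.059, 0.706]
force: [-1.9, 13.9, -0.9]
gripper_width: -0.0003
```

Stop felt: the force now climbs at about 3 N/mm at roughly 45 mm stroke. A little more, to ~16–17 N.

Call:
carry_out --targets '[{"claw": 255, "tx": 0.2, "ty": -1, "tz": 0, "yaw": 0}, {"claw": 255, "tx": 0, "ty": 0, "tz": 0, "yaw": 0}]'

```text
clock: 7.75
tool_pos: [0.5892, 0.245, 0.0444]
tool_rot: [-0.703, -0.059, 0.059, 0.707]
force: [-3.1, 16.2, -1.7]
gripper_width: -0.0
```

Call:
carry_out --targets '[{"claw": 255, "tx": 0.2, "ty": -1, "tz": 0, "yaw": 0}, {"claw": 255, "tx": 0, "ty": 0, "tz": 0, "yaw": 0}, {"claw": 255, "tx": 0, "ty": 0, "tz": 0, "yaw": 0}]'

```text
clock: 8.12
tool_pos: [0.5892, 0.2446, 0.0444]
tool_rot: [-0.702, -0.059, 0.06, 0.707]
force: [-3.3, 17.3, -2.8]
gripper_width: 0.0001
```

Call:
carry_out --targets '[{"claw": 255, "tx": -0.8, "ty": 5, "tz": 0, "yaw": 0}, {"claw": 255, "tx": -1, "ty": 6, "tz": 0, "yaw": 0}, {"claw": 255, "tx": -1, "ty": 7, "tz": 0, "yaw": 0}, {"claw": 255, "tx": -1, "ty": 8, "tz": 0, "yaw": 0}, {"claw": 255, "tx": -1.2, "ty": 8, "tz": 0, "yaw": 0}, {"claw": 255, "tx": -1.2, "ty": 8, "tz": 0, "yaw": 0}, {"claw": 255, "tx": -1.2, "ty": 8, "tz": 0, "yaw": 0}, {"claw": 255, "tx": -2, "ty": 13, "tz": 0, "yaw": 0}, {"claw": 255, "tx": -2, "ty": 14, "tz": 0, "yaw": 0}, {"claw": 255, "tx": 0, "ty": 0, "tz": 40, "yaw": 0}, {"claw": 255, "tx": 0, "ty": 0, "tz": 50, "yaw": 0}, {"claw": 255, "tx": 0, "ty": 0, "tz": 50, "yaw": 0}, {"claw": 0, "tx": 0, "ty": 0, "tz": 0, "yaw": 0}]'

```text
clock: 9.75
tool_pos: [0.5819, 0.3175, 0.1892]
tool_rot: [-0.703, -0.061, 0.055, 0.706]
force: [0.2, -0.0, 0.3]
gripper_width: 0.017
```

```bash
python3 - <<'E'
from h import *
a=snap('top','t2');b=snap('side','s2')
t=a['frame'][155:215,112:212];s=b['frame'][98:188,240:306]
out=np.zeros((540,800,3),np.uint8)
t=cv2.resize(t,None,fx=4,fy=4,interpolation=2);s=cv2.resize(s,None,fx=6,fy=6,interpolation=2)
out[:240,:400]=t;out[:540,404:]=s
cv2.imwrite('pics/c4.png',out[:,:,::-1]);st=sense();print(st['tool_pos'],st['force'],R.from_quat(st['tool_rot']).as_matrix()[:2,0])
E
```

```text
[0.57935509 0.31645697 0.18466711] [-0.29178359 -0.78060623  0.7640472 ] [0.98654069 0.16351286]
```

View pics/c4.png

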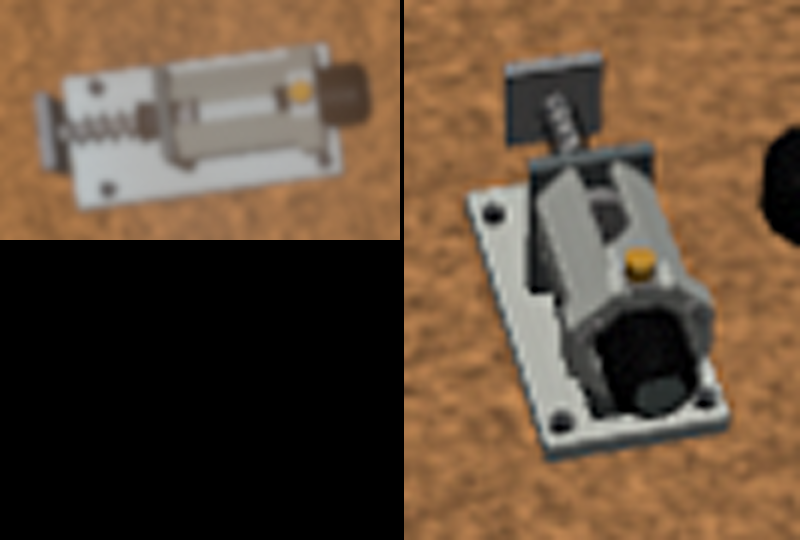

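```bash
python3 - <<'E'
from h import *
T=load('t2');S=load('s2')
f=lambda u,v,k,x0,y0:((u+.5)/k-.5+x0,(v+.5)/k-.5+y0)
n=onz(T,f(371,94,4,112,155),.06);ns=onz(S,f(662-404,394,6,240,98),.06)
mouth=onz(T,f(319,97,4,112,155),.088)
up=onz(T,f(345,64,4,112,155),.06);lo=onz(T,f(347,126,4,112,155),.06)
print('nose',n,ns,'mouth',mouth,'width',np.linalg.norm(up-lo),(up+lo)/2)
print(tri([(T,f(371,94,4,112,155)),(S,f(662-404,394,6,240,98))]))
c=np.array([.5965,.199]);m=np.array([np.cos(np.radians(98.9)),np.sin(np.radians(98.9))]);l=np.array([-m[1],m[0]])
for p in(n,ns,mouth,(up+lo)/2): d=p[:2]-c; print('s',(d@m).round(4),'lat',(d@l).round(4))
print('line at s=-.09',c-.09*m)
E
```

```text
nose [0.61175844 0.09520138 0.06      ] [0.61498506 0.09486876 0.06      ] mouth [0.60575276 0.12209768 0.088     ] width 0.03612495282682452 [0.61082581 0.10959632 0.06      ]
(array([0.61344759, 0.09524776, 0.05941435]), [array([ 0.02322445, -0.6925712 ]), array([-0.67140996,  0.08219803])])
s -0.1049 lat 0.001
s -0.1057 lat -0.0022
s -0.0774 lat 0.0028
s -0.0905 lat -0.0003
line at s=-.09 [0.61042393 0.11008361]
```

Call:
carry_out --targets '[{"claw": 0, "tx": 6, "ty": -40, "tz": 0, "yaw": -0.009}, {"claw": 0, "tx": 6, "ty": -40, "tz": 0, "yaw": 0}, {"claw": 0, "tx": 6, "ty": -42, "tz": 0, "yaw": 0}, {"claw": 0, "tx": 6, "ty": -42, "tz": 0, "yaw": 0}, {"claw": 0, "tx": 7, "ty": -45, "tz": 0, "yaw": 0}, {"claw": 0, "tx": 0, "ty": 0, "tz": 0, "yaw": 0}, {"claw": 0, "tx": 0, "ty": 0, "tz": 0, "yaw": 0}, {"claw": 0, "tx": 0, "ty": 0, "tz": 0, "yaw": 0}]'

```text
clock: 10.85
tool_pos: [0.6098, 0.1086, 0.1835]
tool_rot: [-0.705, -0.055, 0.056, 0.705]
force: [1.0, -0.6, 0.5]
gripper_width: 0.0855
```

Call:
carry_out --targets '[{"claw": 0, "tx": 1, "ty": -0.5, "tz": -35, "yaw": 0}, {"claw": 0, "tx": 0, "ty": 0, "tz": -35, "yaw": 0}, {"claw": 0, "tx": 0, "ty": 0, "tz": -35, "yaw": 0}, {"claw": 0, "tx": 0, "ty": 0, "tz": -25, "yaw": 0}, {"claw": 0, "tx": 0, "ty": 0, "tz": -13, "yaw": 0}, {"claw": 0, "tx": 0, "ty": 0, "tz": 0, "yaw": 0}, {"claw": 0, "tx": 0, "ty": 0, "tz": 0, "yaw": 0}]'

```text
clock: 11.72
tool_pos: [0.6121, 0.1067, 0.0423]
tool_rot: [-0.705, -0.055, 0.054, 0.705]
force: [-0.5, 0.2, 0.1]
gripper_width: 0.0855
```

```bash
python3 - <<'E'
from h import *
a=snap('wrist','w3');b=snap('side','s3')
out=np.zeros((384,800,3),np.uint8)
out[:300,:400]=cv2.resize(a['frame'],(400,300));out[:,400:]=cv2.resize(b['frame'][108:204,230:330],(400,384),interpolation=2)
cv2.imwrite('pics/c5.png',out[:,:,::-1]);st=sense();print(st['tool_pos'],st['force'])
E
```

```text
[0.61208758 0.10656055 0.04243437] [-0.27607226 -0.27737951  0.09954381]
```

View pics/c5.png

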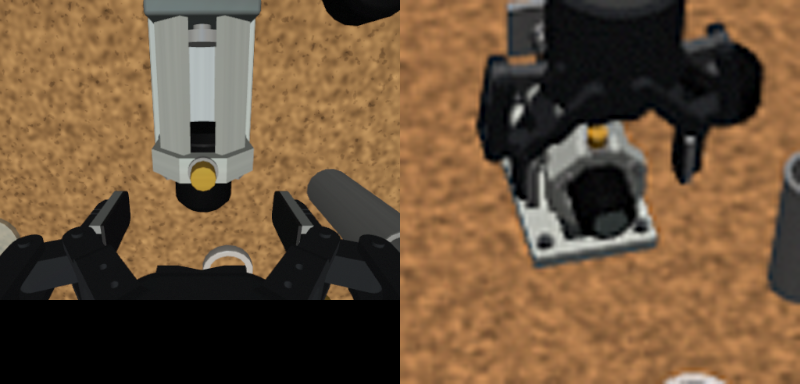

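Call:
carry_out --targets '[{"claw": 80, "tx": 0, "ty": 0.5, "tz": -2, "yaw": 0}, {"claw": 110, "tx": 0, "ty": 0, "tz": 0, "yaw": 0}, {"claw": 150, "tx": 0, "ty": 0, "tz": 0, "yaw": 0}, {"claw": 200, "tx": 0, "ty": 0, "tz": 0, "yaw": 0}, {"claw": 255, "tx": 0, "ty": 0, "tz": 0, "yaw": 0}, {"claw": 255, "tx": 0, "ty": 0, "tz": 0, "yaw": 0}]' --newtons 40

```text
clock: 12.58
tool_pos: [0.612, 0.1064, 0.0397]
tool_rot: [0.705, 0.055, -0.054, -0.705]
force: [2.6, -3.0, 2.9]
gripper_width: 0.0313
```

```bash
python3 - <<'E'
from h import *
a=snap('wrist','w4');b=snap('side','s4')
out=np.zeros((480,800,3),np.uint8)
out[:360,:400]=cv2.resize(a['frame'][200:380,150:350],(400,360),interpolation=2);out[:,400:]=cv2.resize(b['frame'][118:198,240:307],(400,480),interpolation=2)
cv2.imwrite('pics/c6.png',out[:,:,::-1]);st=sense();print(st['tool_pos'],st['force'],st['gripper_width'],st['wrist_torque'])
E
```

```text
[0.6120051  0.10645027 0.03967858] [ 2.29161197 -2.30027608  3.28097165] 0.03178266461968124 [-0.61633539 -0.74790404 -0.10578538]
```

View pics/c6.png

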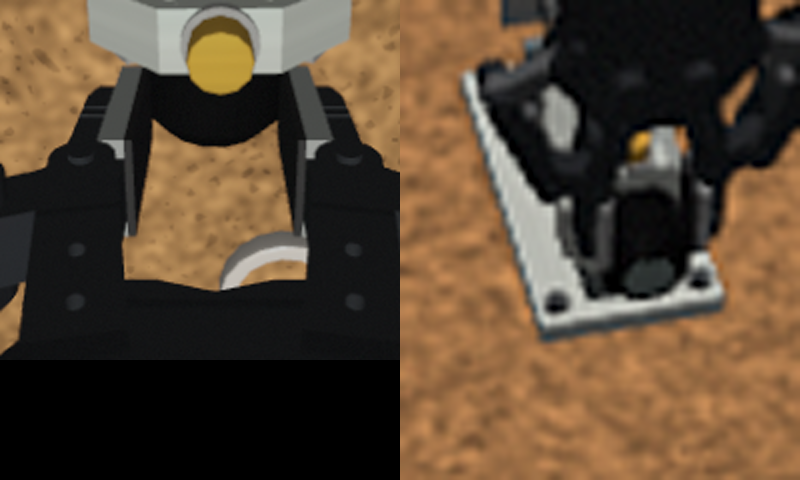

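Call:
carry_out --targets '[{"claw": 255, "tx": 0.3, "ty": -2, "tz": 0, "yaw": 0}, {"claw": 255, "tx": 0.5, "ty": -3, "tz": 0, "yaw": 0}, {"claw": 255, "tx": 0.5, "ty": -3, "tz": 0, "yaw": 0}, {"claw": 255, "tx": 0, "ty": 0, "tz": 0, "yaw": 0}]'

```text
clock: 13.18
tool_pos: [0.6136, 0.0992, 0.0408]
tool_rot: [-0.705, -0.056, 0.054, 0.705]
force: [1.1, -0.0, 14.9]
gripper_width: 0.0244
```

```bash
python3 - <<'E'
from h import *
a=snap('wrist','w5');b=snap('side','s5');st=sense();print(st['tool_pos'],st['force'],st['gripper_width'],st['wrist_torque'])
p=load('w4')['frame']
out=np.zeros((360,800,3),np.uint8)
out[:,:400]=cv2.resize(a['frame'][200:380,150:350],(400,360),interpolation=2);out[:,400:]=cv2.resize(b['frame'][118:190,230:310],(400,360),interpolation=2)
cv2.imwrite('pics/c7.png',out[:,:,::-1])
E
```

```text
[0.61361668 0.09922369 0.04079731] [ 0.84392082  0.35117194 14.88919694] 0.024254326429369057 [ 0.03572813 -0.11371634 -0.05521899]
```

View pics/c7.png

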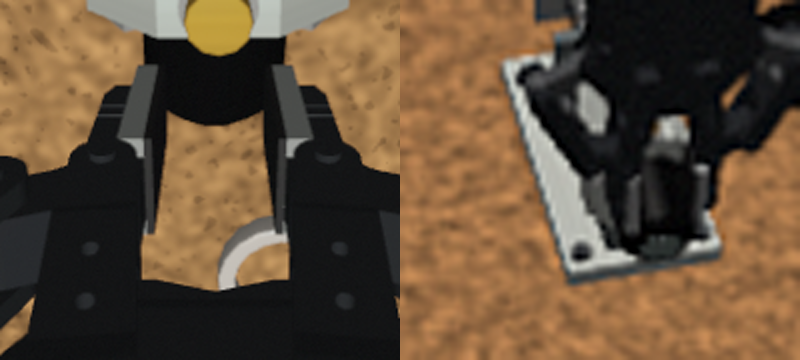

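```bash
python3 - <<'E'
from h import *
s=load('w5');st=sense();p=st['tool_pos'];M=R.from_quat(st['tool_rot']).as_matrix()
o,d=ray(s,(256,192));print('cam in tool',M.T@(o-p),'dir',M.T@(d/np.linalg.norm(d)))
g=lambda x,y,z:(px(s,p+M@np.array([x,y,z]))-[150,200])*2
for n,v in {'tcp':(0,0,0),'padtip+':(.012,0,0),'padtip-':(-.012,0,0),'pad z+11':(.012,0,.011),'pad z-11':(.012,0,-.011),'root+':(.012,-.03,.011),'root-':(.012,-.03,-.011)}.items(): print(n,g(*v).round(0))
c=np.array([.5965,.199]);m=np.array([np.cos(np.radians(98.9)),np.sin(np.radians(98.9))]);l=np.array([-m[1],m[0]])
for s_ in (-.099,-.105):
  for a in (0,90,180,270):
    rr=.0188 if s_==-.099 else .0135
    q=np.r_[c+s_*m+l*rr*np.cos(np.radians(a)),.06+rr*np.sin(np.radians(a))];print(s_,a,((px(s,q)-[150,200])*2).round(0))
E
```

```text
cam in tool [ 0.00019271 -0.16763259  0.07443146] dir [-0.0029294   0.95473806 -0.29743344]
tcp [213.  57.]
padtip+ [255.  57.]
padtip- [172.  57.]
pad z+11 [255.  22.]
pad z-11 [254.  91.]
root+ [263.  66.]
root- [261. 147.]
-0.099 0 [135.  79.]
-0.099 90 [207. 115.]
-0.099 180 [280.  79.]
-0.099 270 [208.  51.]
-0.105 0 [156. 100.]
-0.105 90 [207. 127.]
-0.105 180 [259. 100.]
-0.105 270 [208.  78.]
```

```bash
python3 - <<'E'
from h import *
for nm in ('s4','s5'):
  s=load(nm);st=sense();p=st['tool_pos'];M=R.from_quat(st['tool_rot']).as_matrix()
  if nm=='s4': p=np.array([.612,.1064,.0397])
  g=lambda P:((px(s,P)-([240,118] if nm=='s4' else [230,118]))*(6 if nm=='s4' else 5)).round(0)+[400,0]
  w=.016 if nm=='s4' else .0125
  for n,v in {'tcp':(0,0,0),'tip+':(w,0,-.011),'tip-':(-w,0,-.011),'tip+far':(w,0,.011),'tip+back10':(w,-.01,-.011),'tip-back10':(-w,-.01,-.011)}.items(): print(nm,n,g(p+M@np.array(v)))
  c=np.array([.5965,.199]);m=np.array([np.cos(np.radians(98.9)),np.sin(np.radians(98.9))])
  for s_ in (-.105,-.112): print('nose',s_,g(np.r_[c+s_*m,.06]),g(np.r_[c+s_*m,.0465]),g(np.r_[c+s_*m,.0735]))
E
```

```text
s4 tcp [643. 286.]
s4 tip+ [689. 299.]
s4 tip- [611. 312.]
s4 tip+far [675. 260.]
s4 tip+back10 [690. 282.]
s4 tip-back10 [612. 295.]
nose -0.105 [650. 271.] [648. 294.] [651. 247.]
nose -0.112 [654. 284.] [653. 307.] [656. 260.]
s5 tcp [657. 247.]
s5 tip+ [688. 260.]
s5 tip- [638. 268.]
s5 tip+far [677. 227.]
s5 tip+back10 [689. 245.]
s5 tip-back10 [639. 254.]
nose -0.105 [658. 226.] [657. 245.] [659. 206.]
nose -0.112 [662. 236.] [661. 256.] [663. 217.]
```

Call:
carry_out --targets '[{"claw": 120, "tx": 0, "ty": 0, "tz": 0, "yaw": 0}, {"claw": 0, "tx": 0, "ty": 0, "tz": 0, "yaw": 0}, {"claw": 0, "tx": 0, "ty": 0, "tz": 0, "yaw": 0}, {"claw": 0, "tx": 0, "ty": 0, "tz": 0, "yaw": 0}]'

```text
clock: 13.78
tool_pos: [0.6122, 0.0988, 0.039]
tool_rot: [0.705, 0.054, -0.055, -0.705]
force: [0.3, -0.4, 1.1]
gripper_width: 0.0857
```

```bash
python3 - <<'E'
from h import *
a=snap('wrist','w6');b=snap('side','s6');t=snap('top','t6');st=sense();print(st['tool_pos'],st['force'],st['gripper_width'])
out=np.zeros((600,800,3),np.uint8)
out[:,400:]=cv2.resize(b['frame'][108:198,245:305],(400,600),interpolation=2)
out[:360,:400]=cv2.resize(a['frame'][200:380,150:350],(400,360),interpolation=2)
out[360:,:400]=cv2.resize(t['frame'][155:215,132:232],(400,240),interpolation=2)
cv2.imwrite('pics/c8.png',out[:,:,::-1])
E
```

```text
[0.61246067 0.09882818 0.03919733] [-0.19301932 -0.4575853   0.05299601] 0.08534062985711048
```

View pics/c8.png

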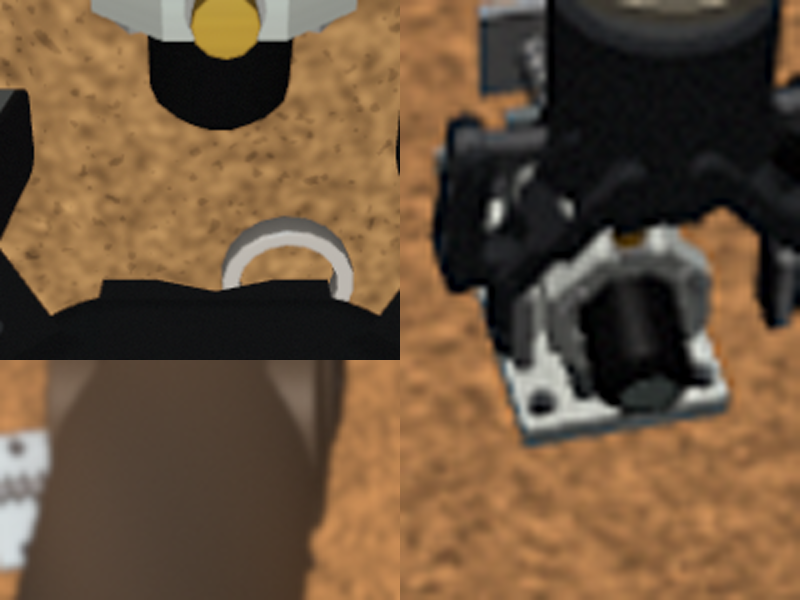

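```bash
cat > cell.py <<'E'
from h import *
c=np.array([.5965,.199]);m2=np.array([np.cos(np.radians(98.9)),np.sin(np.radians(98.9))]);m=np.r_[m2,0]
def circ(nose,tilt,back,r):
    ax=m*np.cos(tilt)+np.array([0,0,1])*np.sin(tilt) # nose->tail dir (tilt>0: nose down)
    l=np.array([-m[1],m[0],0]);u=np.cross(l,ax);a=np.linspace(0,2*np.pi,73)[:,None]
    return nose+ax*back+r*(l*np.cos(a)+u*np.sin(a))
E
python3 - <<'E'
from cell import *
w=load('w6');s=load('s6')
for sn in(-.105,-.109,-.112,-.116):
  for drop in (0,.004,.008):
    n=np.r_[c+sn*m2,.06-drop]; t=np.arcsin(drop/.035)
    W=np.vstack([circ(n,t,0,.0135),circ(n,t,.006,.0188)]); q=(px(w,W)-[150,200])*2
    q2=(px(s,circ(n,t,0,.0135))-[245,108])*6.667+[400,0]
    print(sn,drop,'wrist bottom',q[:,1].max().round(),'x',q[:,0].min().round(),q[:,0].max().round(),'side glass c',q2.mean(0).round(),'x',q2[:,0].min().round(),q2[:,0].max().round(),'y',q2[:,1].min().round(),q2[:,1].max().round())
E
```

```text
-0.105 0 wrist bottom 130.0 x 139.0 287.0 side glass c [644. 368.] x 607.0 681.0 y 341.0 394.0
-0.105 0.004 wrist bottom 127.0 x 141.0 285.0 side glass c [643. 376.] x 607.0 680.0 y 352.0 399.0
-0.105 0.008 wrist bottom 124.0 x 142.0 284.0 side glass c [643. 383.] x 607.0 680.0 y 363.0 403.0
-0.109 0 wrist bottom 144.0 x 140.0 286.0 side glass c [646. 376.] x 610.0 684.0 y 349.0 402.0
-0.109 0.004 wrist bottom 141.0 x 141.0 285.0 side glass c [646. 384.] x 610.0 683.0 y 360.0 407.0
-0.109 0.008 wrist bottom 137.0 x 143.0 283.0 side glass c [646. 391.] x 609.0 683.0 y 371.0 411.0
-0.112 0 wrist bottom 155.0 x 140.0 286.0 side glass c [649. 382.] x 612.0 686.0 y 355.0 408.0
-0.112 0.004 wrist bottom 152.0 x 142.0 284.0 side glass c [648. 390.] x 612.0 686.0 y 366.0 413.0
-0.112 0.008 wrist bottom 148.0 x 143.0 283.0 side glass c [648. 397.] x 611.0 685.0 y 377.0 417.0
-0.116 0 wrist bottom 169.0 x 141.0 285.0 side glass c [651. 390.] x 615.0 689.0 y 363.0 416.0
-0.116 0.004 wrist bottom 165.0 x 142.0 284.0 side glass c [651. 398.] x 614.0 688.0 y 374.0 421.0
-0.116 0.008 wrist bottom 161.0 x 144.0 282.0 side glass c [650. 405.] x 614.0 688.0 y 385.0 425.0
```

```bash
python3 - <<'E'
from cell import *
s=load('s6');st=sense();p=st['tool_pos'];M=R.from_quat(st['tool_rot']).as_matrix()
for sg in(1,-1):
 for back in(0,.013,.02,.03):
  for x in (.0428,.052): print(sg,back,x,[((px(s,p+M@np.array([sg*x,-back,z]))-[245,108])*6.667+[400,0]).round().tolist() for z in(-.011,.011)])
b=s['frame'];w=load('w4')['frame']
out=np.zeros((600,800,3),np.uint8)
def g(i,k): 
  i=(np.clip(i/255.,0,1)**.5*255).astype(np.uint8); return cv2.resize(i,None,fx=k,fy=k,interpolation=2)
q=g(load('s4')['frame'][118:184,245:305],6.6);out[:q.shape[0],:q.shape[1]]=q
q=g(b[108:198,250:310],6.6);out[:q.shape[0],400:400+q.shape[1]]=q[:600]
cv2.imwrite('pics/c9.png',out[:,:,::-1])
E
```

```text
1 0 0.0428 [[762.0, 403.0], [746.0, 360.0]]
1 0 0.052 [[787.0, 399.0], [770.0, 356.0]]
1 0.013 0.0428 [[765.0, 379.0], [748.0, 336.0]]
1 0.013 0.052 [[789.0, 375.0], [772.0, 332.0]]
1 0.02 0.0428 [[766.0, 365.0], [749.0, 322.0]]
1 0.02 0.052 [[791.0, 361.0], [774.0, 318.0]]
1 0.03 0.0428 [[768.0, 346.0], [751.0, 303.0]]
1 0.03 0.052 [[793.0, 342.0], [776.0, 299.0]]
-1 0 0.0428 [[532.0, 441.0], [518.0, 397.0]]
-1 0 0.052 [[507.0, 445.0], [493.0, 401.0]]
-1 0.013 0.0428 [[532.0, 417.0], [518.0, 372.0]]
-1 0.013 0.052 [[507.0, 421.0], [493.0, 376.0]]
-1 0.02 0.0428 [[532.0, 403.0], [518.0, 359.0]]
-1 0.02 0.052 [[507.0, 407.0], [493.0, 363.0]]
-1 0.03 0.0428 [[533.0, 384.0], [519.0, 339.0]]
-1 0.03 0.052 [[507.0, 388.0], [493.0, 343.0]]
```

View pics/c9.png

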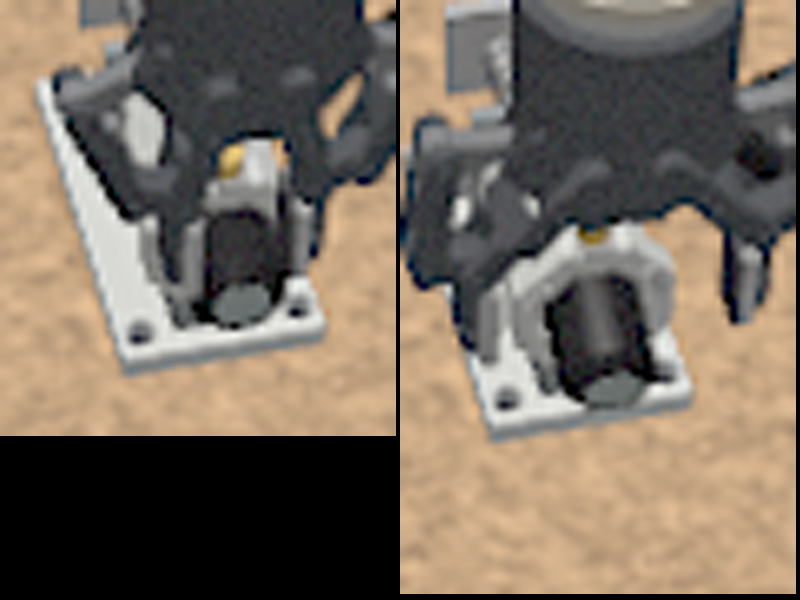

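```bash
python3 - <<'E'
from cell import *
s=load('s1');p=np.array([.5758,.3237,.0502]);M=R.from_quat(sense()['tool_rot']).as_matrix()
for back in(0,.01,.02,.03): print(back,[((px(s,p+M@np.array([x,-back,z]))-[210,75])*4+[400,0]).round().tolist() for x in(-.01,.01) for z in(-.011,.011)])
# wrist camera w3: open pad edges
s=load('w3');p=np.array([.61209,.10656,.04243])
for back in(0,.013,.02,.03,.04): print(back,[(px(s,p+M@np.array([-.0428,-back,z]))*400/512).round().tolist() for z in(-.011,.011)])
E
```

```text
0 [[588.0, 134.0], [581.0, 114.0], [617.0, 130.0], [610.0, 110.0]]
0.01 [[588.0, 122.0], [581.0, 102.0], [617.0, 118.0], [610.0, 98.0]]
0.02 [[588.0, 111.0], [581.0, 90.0], [617.0, 106.0], [610.0, 86.0]]
0.03 [[588.0, 99.0], [581.0, 79.0], [618.0, 95.0], [610.0, 75.0]]
0 [[144.0, 192.0], [142.0, 165.0]]
0.013 [[140.0, 201.0], [137.0, 172.0]]
0.02 [[138.0, 206.0], [135.0, 176.0]]
0.03 [[134.0, 214.0], [131.0, 182.0]]
0.04 [[130.0, 223.0], [126.0, 190.0]]
```

```bash
python3 - <<'E'
from cell import *
s=load('s6');st=sense();p=st['tool_pos'];M=R.from_quat(st['tool_rot']).as_matrix();print(p)
for back in(.06,.073,.086,.099,.112,.125): print(back,[((px(s,p+M@np.array([x,-back,z]))-[250,108])*6.6+[400,0]).round().tolist() for x in(-.04,.04) for z in(-.04,.04)])
E
```

```text
[0.61246067 0.09882818 0.03919733]
0.06 [[527.0, 379.0], [475.0, 219.0], [754.0, 343.0], [691.0, 186.0]]
0.073 [[528.0, 353.0], [475.0, 192.0], [757.0, 316.0], [693.0, 160.0]]
0.086 [[528.0, 326.0], [475.0, 165.0], [760.0, 289.0], [696.0, 133.0]]
0.099 [[529.0, 298.0], [475.0, 138.0], [763.0, 262.0], [698.0, 105.0]]
0.112 [[530.0, 270.0], [476.0, 109.0], [766.0, 234.0], [700.0, 77.0]]
0.125 [[531.0, 241.0], [476.0, 81.0], [769.0, 205.0], [703.0, 48.0]]
```

The reported TCP lies ~26 mm beyond the real fingertips: several views and the contact agree. So the pads caught only the top of the cell and tipped its nose down slightly. It's still held in the bore. I'll go back toward the mouth and ~24 mm lower.

Call:
carry_out --targets '[{"claw": 0, "tx": -1, "ty": 7, "tz": 0, "yaw": 0}, {"claw": 0, "tx": 0, "ty": 0, "tz": -5, "yaw": 0}, {"claw": 0, "tx": 0, "ty": 0, "tz": -5, "yaw": 0}, {"claw": 0, "tx": 0, "ty": 0, "tz": -5, "yaw": 0}, {"claw": 0, "tx": 0, "ty": 0, "tz": 0, "yaw": 0}]'

```text
clock: 14.55
tool_pos: [0.6112, 0.1056, 0.0237]
tool_rot: [0.705, 0.054, -0.055, -0.705]
force: [-0.5, -0.6, 0.8]
gripper_width: 0.0853
```

Call:
carry_out --targets '[{"claw": 0, "tx": 0, "ty": 0, "tz": -4, "yaw": 0}, {"claw": 0, "tx": 0, "ty": 0, "tz": -5, "yaw": 0}, {"claw": 0, "tx": 0, "ty": 0, "tz": 0, "yaw": 0}]'

```text
clock: 14.92
tool_pos: [0.6112, 0.1058, 0.0148]
tool_rot: [0.705, 0.054, -0.055, -0.705]
force: [-1.0, -0.4, -0.2]
gripper_width: 0.0853
```

Call:
carry_out --targets '[{"claw": 80, "tx": 0, "ty": 0, "tz": 0, "yaw": 0}, {"claw": 110, "tx": 0, "ty": 0, "tz": 0, "yaw": 0}, {"claw": 140, "tx": 0, "ty": 0, "tz": 0, "yaw": 0}, {"claw": 200, "tx": 0, "ty": 0, "tz": 0, "yaw": 0}, {"claw": 255, "tx": 0, "ty": 0, "tz": 0, "yaw": 0}, {"claw": 255, "tx": 0, "ty": 0, "tz": 0, "yaw": 0}]' --newtons 40

```text
clock: 15.68
tool_pos: [0.6125, 0.1059, 0.0159]
tool_rot: [-0.705, -0.055, 0.054, 0.705]
force: [2.2, -0.1, 5.7]
gripper_width: 0.0359
```

Call:
carry_out --targets '[{"claw": 100, "tx": 0, "ty": 0, "tz": 0, "yaw": 0}, {"claw": 60, "tx": 0, "ty": 0, "tz": 0, "yaw": 0}, {"claw": 60, "tx": -1, "ty": 0, "tz": -4, "yaw": 0}, {"claw": 60, "tx": 0, "ty": 0, "tz": -4, "yaw": 0}, {"claw": 60, "tx": 0, "ty": 0, "tz": -2, "yaw": 0}, {"claw": 60, "tx": 0, "ty": 0, "tz": 0, "yaw": 0}]'

```text
clock: 16.42
tool_pos: [0.6104, 0.1058, 0.005]
tool_rot: [0.705, 0.055, -0.055, -0.705]
force: [0.4, 0.8, -0.2]
gripper_width: 0.0652
```

Call:
carry_out --targets '[{"claw": 100, "tx": 0, "ty": 0, "tz": 0, "yaw": 0}, {"claw": 140, "tx": 0, "ty": 0, "tz": 0, "yaw": 0}, {"claw": 200, "tx": 0, "ty": 0, "tz": 0, "yaw": 0}, {"claw": 255, "tx": 0, "ty": 0, "tz": 0, "yaw": 0}, {"claw": 255, "tx": 0, "ty": 0, "tz": 0, "yaw": 0}]' --newtons 40

```text
clock: 17.05
tool_pos: [0.612, 0.1057, 0.0059]
tool_rot: [0.705, 0.055, -0.054, -0.705]
force: [4.7, -1.7, 1.8]
gripper_width: 0.0361
```

```bash
python3 - <<'E'
from cell import *
a=snap('wrist','w8');b=snap('side','s8')
st=sense();print(st['tool_pos'],st['force'],st['gripper_width'],st['wrist_torque'])
out=np.zeros((600,800,3),np.uint8)
def g(i,k): 
  i=(np.clip(i/255.,0,1)**.5*255).astype(np.uint8); return cv2.resize(i,None,fx=k,fy=k,interpolation=2)
q=g(a['frame'][180:380,150:350],2);out[:400,:400]=q
q=g(b['frame'][108:198,250:310],6.6);out[:594,400:796]=q
cv2.imwrite('pics/c10.png',out[:,:,::-1])
E
```

```text
[0.61196134 0.10571228 0.00594327] [ 5.87164582 -0.38652583  1.79849788] 0.03647253075529665 [-0.12628644 -1.06363605 -0.09864938]
```

Call:
carry_out --targets '[{"claw": 255, "tx": 1.5, "ty": -1, "tz": 0, "yaw": 0}, {"claw": 255, "tx": 0.5, "ty": -3, "tz": 0.5, "yaw": 0}, {"claw": 255, "tx": 0.5, "ty": -3, "tz": 0.5, "yaw": 0}, {"claw": 255, "tx": 0.5, "ty": -3, "tz": 0.5, "yaw": 0}, {"claw": 255, "tx": 0, "ty": 0, "tz": 0, "yaw": 0}]'

```text
clock: 17.77
tool_pos: [0.6124, 0.0954, 0.0061]
tool_rot: [0.705, 0.054, -0.055, -0.705]
force: [0.7, 1.5, -3.7]
gripper_width: 0.0364
```

```bash
python3 - <<'E'
from cell import *
a=snap('wrist','w9');b=snap('side','s9')
st=sense();print(st['tool_pos'],st['force'],st['gripper_width'],st['wrist_torque'])
# compare wrist before/after in gripper frame: the cell nose edge should not move if held
d=cv2.absdiff(load('w8')['frame'],a['frame']).mean(2)
print('mean |diff| cell-between-pads', d[280:310,225:290].mean(),'mount area',d[60:200,180:330].mean())
for f in('w8','w9'):
  g=load(f)['frame'].astype(int).sum(2); print(f,[int(v) for v in g[150:330:4,258]])
E
```

```text
[0.61247429 0.0951608  0.00614306] [-1.1133643   0.58029623 -5.32370901] 0.0364632767075684 [-0.01793074  0.08356782  0.04020462]
mean |diff| cell-between-pads 53.262735042735045 mount area 8.81484126984127
w8 [569, 569, 568, 568, 567, 566, 201, 25, 27, 15, 26, 20, 18, 20, 21, 17, 16, 16, 35, 72, 263, 261, 211, 449, 351, 182, 186, 189, 279, 395, 389, 383, 391, 386, 385, 388, 387, 374, 36, 33, 40, 31, 34, 270, 370]
w9 [582, 582, 581, 583, 580, 579, 205, 22, 16, 27, 24, 20, 272, 272, 218, 468, 245, 191, 194, 276, 419, 412, 406, 410, 406, 400, 401, 406, 394, 385, 39, 42, 41, 45, 34, 42, 35, 40, 38, 41, 32, 42, 35, 332, 361]
```

Call:
carry_out --targets '[{"claw": 255, "tx": 0.7, "ty": -4, "tz": -0.5, "yaw": 0}, {"claw": 255, "tx": 0.7, "ty": -4, "tz": 0, "yaw": 0}, {"claw": 255, "tx": 0.7, "ty": -4, "tz": 0, "yaw": 0}, {"claw": 255, "tx": 0.7, "ty": -4, "tz": 0, "yaw": 0}, {"claw": 255, "tx": 0.7, "ty": -5, "tz": 0, "yaw": 0}, {"claw": 255, "tx": 0.7, "ty": -5, "tz": 0, "yaw": 0}, {"claw": 255, "tx": 0.8, "ty": -6, "tz": 0, "yaw": 0}, {"claw": 255, "tx": 0, "ty": 0, "tz": 0, "yaw": 0}]'

```text
clock: 18.88
tool_pos: [0.6187, 0.0629, 0.0064]
tool_rot: [0.705, 0.054, -0.054, -0.705]
force: [-0.1, 0.1, -0.7]
gripper_width: 0.0364
```

```bash
python3 - <<'E'
from cell import *
a=snap('wrist','w10');b=snap('side','s10')
st=sense();print(st['tool_pos'],st['force'],st['gripper_width'],st['wrist_torque'],st['qpos'].round(2))
out=np.zeros((600,800,3),np.uint8)
def g(i,k): 
  i=(np.clip(i/255.,0,1)**.5*255).astype(np.uint8); return cv2.resize(i,None,fx=k,fy=k,interpolation=2)
q=g(a['frame'][180:380,150:350],2);out[:400,:400]=q
q=g(b['frame'][108:198,250:310],6.6);out[:594,400:796]=q
cv2.imwrite('pics/c11.png',out[:,:,::-1])
E
```

```text
[0.61859094 0.06385774 0.00629391] [-0.27274374 -0.16802644 -0.43282338] 0.03644122841760714 [ 0.03710988  0.05916479 -0.01042256] [-0.39  0.66  0.3   1.79 -0.27  0.73  0.21]
```

View pics/c11.png

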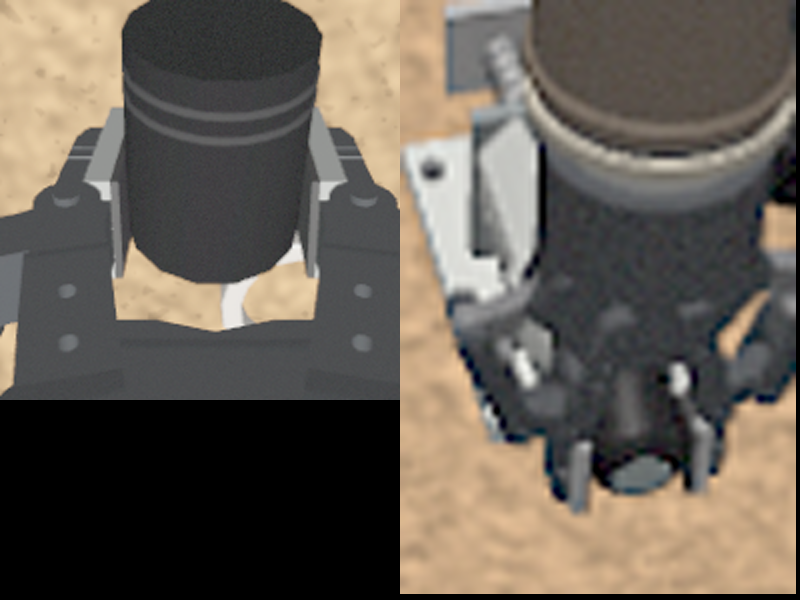

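```bash
cat > fit.py <<'E'
from cell import *
from scipy.optimize import least_squares
w=load('w10');s=load('s10')
def obs(v):
    sn,la,z,t=v; l=np.array([-m[1],m[0],0]); n=np.r_[c,0]+sn*m+la*l+[0,0,z]
    q=(px(w,circ(n,t,.053,.0188))-[150,180])*2; k=(px(w,np.vstack([circ(n,t,0,.0135),circ(n,t,.006,.0188)]))-[150,180])*2
    g=(px(s,circ(n,t,0,.001)).mean(0)-[250,108])*6.6+[400,0]
    return np.array([q[:,0].min(),q[:,0].max(),q[:,1].max(),k[:,1].max(),*g])
t=np.array([123,321,80,282,640,472.])
W=np.array([1,1,1,1,.3,.3])
r=least_squares(lambda v:(obs(v)-t)*W,[-.15,0,.055,.1],diff_step=1e-4)
E
python3 - <<'E'
from fit import *
v=r.x;print(v.round(4),'tilt deg',np.degrees(v[3]),(obs(v)-t).round(1))
p=np.array([.6186,.0636,.0063]);l=np.array([-m[1],m[0],0]);n=np.r_[c,0]+v[0]*m+v[1]*l+[0,0,v[2]]
print('nose',n,'TCP s',(p[:2]-c)@m2,'lat',(p-np.r_[c,0])@l)
E
```

```text
[-0.152  -0.0026  0.0513  0.1632] tilt deg 9.347879641079997 [-0.7  0.3 -0.1 -0.   8.3  3.2]
nose [0.6225947  0.04921825 0.05130019] TCP s -0.13718886536239355 lat -0.0008861267285555183
```

```bash
python3 - <<'E'
from h import *
T=load('t0');S=load('s0')
f=lambda u,v,k,x0,y0:((u+.5)/k-.5+x0,(v+.5)/k-.5+y0)
c=np.array([.5517,-.2553]);a=np.radians(97.8);m=np.array([np.cos(a),np.sin(a)]);l=np.array([-m[1],m[0]])
def rep(n,P): d=P[:2]-c; print(n,P.round(4),'s',(d@m*1e3).round(1),'lat',(d@l*1e3).round(1))
for n,s,uv,z in [('Vtop top L',S,f(183,130,7,230,265),.0873),('Vtop side R',S,f(303,106,7,230,265),.0873),('Vtop top',T,f(113,117,5,320,185),.0873),
 ('foot side L',S,f(231,332,7,230,265),.0755),('foot side R',S,f(345,318,7,230,265),.0755),('foot side upperL',S,f(231,320,7,230,265),.0762),('foot upper R',S,f(340,303,7,230,265),.0762),
 ('foot top a',T,f(236,78,5,320,185),.076),('foot top b',T,f(248,140,5,320,185),.076)]: rep(n,onz(s,uv,z))
# high zoom brightness profile, print foot pixels in top image
g=T['frame'].astype(int).sum(2)
print(g[196:222:1,338:374])
E
```

```text
Vtop top L [ 0.532  -0.2303  0.0873] s 27.5 lat 16.1
Vtop side R [ 0.5642 -0.2252  0.0873] s 28.1 lat -16.5
Vtop top [ 0.5485 -0.2193  0.0873] s 36.1 lat -1.7
foot side L [ 0.5412 -0.283   0.0755] s -26.0 lat 14.2
foot side R [ 0.5708 -0.2811  0.0755] s -28.1 lat -15.4
foot side upperL [ 0.5414 -0.28    0.0762] s -23.1 lat 13.6
foot upper R [ 0.5698 -0.2771  0.0762] s -24.1 lat -15.0
foot top a [ 0.5686 -0.2777  0.076 ] s -24.5 lat -13.7
foot top b [ 0.5404 -0.2832  0.076 ] s -26.1 lat 15.0
[[318 321 325 328 331 332 329 326 325 326 329 327 327 326 324 324 324 325
  327 325 322 321 319 321 321 320 320 320 317 319 317 316 321 328 334 342]
 [326 328 332 332 331 331 328 328 328 331 332 330 327 327 326 326 326 326
  326 324 320 320 322 320 321 322 320 319 318 316 316 320 330 346 358 361]
 [331 334 332 333 331 329 328 330 331 331 331 329 331 330 328 326 323 326
  326 322 322 319 320 324 322 318 320 318 317 318 318 324 336 351 368 372]
 [330 333 334 333 333 330 330 331 331 329 329 331 330 330 329 328 326 326
  328 326 325 324 324 325 323 320 322 327 337 342 344 332 326 342 364 374]
 [333 33
[... 2570 characters left out ...]
 324 321 329 331 328 328 328
  325 326 328 326 323 322 321 318 321 319 319 318 318 320 320 324 336 349]
 [338 335 336 336 336 334 335 335 335 336 331 327 329 331 329 330 326 326
  326 328 327 325 322 322 319 318 321 319 321 320 320 319 319 324 344 351]
 [338 338 337 337 336 333 333 335 334 334 335 332 332 329 327 327 327 327
  326 326 325 325 322 321 322 320 321 318 319 318 318 317 317 325 338 337]
 [338 340 339 336 337 334 335 333 333 331 332 330 330 329 326 325 327 329
  327 325 326 322 322 322 322 322 320 321 321 316 315 316 315 321 321 315]
 [340 338 338 338 337 336 333 331 330 330 330 328 328 330 328 328 327 329
  328 325 325 325 323 323 325 323 321 319 317 313 311 312 314 316 314 308]]
```

Cell is out and held: nose ~15 mm ahead of the pad centre, tilted ~9° nose down. This was my 12th view, so the rest goes by force and computed fits. Carrying it to above the rest, ~6 mm up-slope of the final spot.

Call:
carry_out --targets '[{"claw": 255, "tx": 0, "ty": -3, "tz": 20, "yaw": 0}, {"claw": 255, "tx": 0, "ty": -8, "tz": 40, "yaw": 0}, {"claw": 255, "tx": -2, "ty": -15, "tz": 35, "yaw": -0.002}, {"claw": 255, "tx": -6, "ty": -28, "tz": 10, "yaw": -0.002}, {"claw": 255, "tx": -7, "ty": -32, "tz": 0, "yaw": -0.002}, {"claw": 255, "tx": -7, "ty": -32, "tz": 0, "yaw": -0.002}, {"claw": 255, "tx": -7, "ty": -32, "tz": 0, "yaw": -0.002}, {"claw": 255, "tx": -7, "ty": -32, "tz": 0, "yaw": -0.002}, {"claw": 255, "tx": -7, "ty": -32, "tz": 0, "yaw": -0.002}, {"claw": 255, "tx": -7, "ty": -32, "tz": 0, "yaw": -0.002}, {"claw": 255, "tx": -7, "ty": -32, "tz": 0, "yaw": -0.002}, {"claw": 255, "tx": -6, "ty": -28, "tz": 0, "yaw": 0}, {"claw": 255, "tx": -2, "ty": -15, "tz": 0, "yaw": 0}, {"claw": 255, "tx": 0, "ty": 0, "tz": 0, "yaw": 0}, {"claw": 255, "tx": 0, "ty": 0, "tz": 0, "yaw": 0}]'

```text
clock: 20.85
tool_pos: [0.5542, -0.2555, 0.1114]
tool_rot: [-0.705, -0.049, 0.049, 0.706]
force: [0.0, -0.1, -0.8]
gripper_width: 0.0364
```

```bash
python3 - <<'E'
from h import *
st=sense();a=snap('wrist','w11');snap('side','s11')
r=R.from_quat(st['tool_rot']).as_matrix()[:2,0];print(st['tool_pos'],st['force'],st['gripper_width'],np.degrees(np.arctan2(r[1],r[0])))
d=cv2.absdiff(load('w10')['frame'],a['frame']).mean(2);print('cell image change',d[230:310,220:300].mean())
E
```

```text
[ 0.5542254  -0.25549308  0.11144896] [ 0.02534201 -0.0937132  -0.76428122] 0.03642312936879117 7.9400035162324505
cell image change 2.8072395833333332
```

```bash
python3 - <<'E'
from h import *
s=load('w11');st=sense();p=st['tool_pos'];M=R.from_quat(st['tool_rot']).as_matrix()
im=s['frame'].astype(int);wood=(im[:,:,0]-im[:,:,2]>25)
for y in range(4,300,12):
    x=np.flatnonzero(~wood[y]); 
    if len(x)==0: print(y,'none');continue
    runs=np.split(x,np.flatnonzero(np.diff(x)>2)+1); big=[(a[0],a[-1]) for a in runs if len(a)>12]
    out=[]
    for a,b in big:
        out.append((a,b)+tuple((M.T@(onz(s,(u,y),.009)-p)*1e3).round(1)[[0,2]].tolist() for u in(a-.5,b+.5)))
    print(y,out)
# pads inner faces columns near tips
g=im.sum(2)
print([int(v) for v in g[250,180:340:2]])
E
```

```text
4 [(np.int64(0), np.int64(84), [-203.3, 146.1], [-134.1, 143.8])]
16 [(np.int64(0), np.int64(88), [-205.0, 137.4], [-132.0, 135.1])]
28 [(np.int64(0), np.int64(92), [-206.8, 128.5], [-129.9, 126.3])]
40 [(np.int64(0), np.int64(95), [-208.6, 119.5], [-128.6, 117.5])]
52 [(np.int64(0), np.int64(99), [-210.5, 110.4], [-126.5, 108.4])]
64 [(np.int64(0), np.int64(103), [-212.5, 101.2], [-124.4, 99.2])]
76 [(np.int64(0), np.int64(106), [-214.5, 91.7], [-123.1, 89.9])]
88 [(np.int64(0), np.int64(110), [-216.6, 82.1], [-120.9, 80.5])]
100 [(np.int64(0), np.int64(114), [-218.8, 72.4], [-118.7, 70.8])]
112 [(np.int64(0), np.int64(118), [-221.1, 62.4], [-116.5, 61.0])]
124 [(np.int64(0), np.int64(122), [-223.4, 52.2], [-114.2, 51.0]), (np.int64(214), np.int64(298), [-36.5, 50.6], [35.5, 50.5])]
136 [(np.int64(0), np.int64(125), [-225.8, 41.9], [-112.8, 40.8]), (np.int64(213), np.int64(298), [-37.7, 40.5], [35.9, 40.4])]
148 [(np.int64(0), np.int64(129), [-228.2, 31.3], [-110.5, 30.4]), (np.int64(214), np.int64(298), [-37.3, 30.1], [36.2, 30.1])]
160 [(np.int64(0), np.int64(126), [-230.8, 20.5],
[... 610 characters left out ...]
.int64(195), np.int64(320), [-59.1, -61.5], [60.7, -61.6])]
256 [(np.int64(185), np.int64(329), [-69.6, -74.3], [70.2, -74.4])]
268 [(np.int64(180), np.int64(335), [-75.4, -87.4], [77.0, -87.6])]
280 [(np.int64(167), np.int64(347), [-89.4, -101.0], [90.0, -101.2])]
292 [(np.int64(104), np.int64(410), [-155.1, -115.6], [155.8, -116.0])]
[490, 499, 480, 432, 85, 85, 86, 86, 86, 130, 281, 282, 280, 280, 281, 240, 49, 41, 41, 50, 45, 43, 49, 54, 59, 54, 53, 53, 58, 55, 73, 88, 96, 117, 125, 130, 129, 134, 127, 129, 131, 129, 126, 127, 125, 125, 127, 125, 125, 115, 102, 89, 67, 55, 55, 58, 54, 48, 47, 49, 43, 39, 154, 282, 280, 282, 281, 280, 134, 82, 86, 87, 86, 83, 442, 508, 501, 446, 406, 485]
```

Call:
carry_out --targets '[{"claw": 255, "tx": -1.8, "ty": -3.8, "tz": -10, "yaw": 0}, {"claw": 255, "tx": 0, "ty": 0, "tz": -15, "yaw": 0}, {"claw": 255, "tx": 0, "ty": 0, "tz": -15, "yaw": 0}, {"claw": 255, "tx": 0, "ty": 0, "tz": -10, "yaw": 0}, {"claw": 255, "tx": 0, "ty": 0, "tz": 0, "yaw": 0}, {"claw": 255, "tx": 0, "ty": 0, "tz": 0, "yaw": 0}]'

```text
clock: 21.7
tool_pos: [0.552, -0.2612, 0.0616]
tool_rot: [0.706, 0.048, -0.048, -0.705]
force: [0.7, 0.5, -1.2]
gripper_width: 0.0368
```

Call:
carry_out --targets '[{"claw": 255, "tx": 0, "ty": 0, "tz": -2, "yaw": 0}, {"claw": 255, "tx": 0, "ty": 0, "tz": -2, "yaw": 0}, {"claw": 255, "tx": 0, "ty": 0, "tz": 0, "yaw": 0}]'

```text
clock: 22.08
tool_pos: [0.5518, -0.2609, 0.0573]
tool_rot: [-0.705, -0.048, 0.048, 0.705]
force: [-0.2, -0.6, -1.1]
gripper_width: 0.0368
```

Call:
carry_out --targets '[{"claw": 255, "tx": 0, "ty": 0, "tz": -2, "yaw": 0}, {"claw": 255, "tx": 0, "ty": 0, "tz": -2, "yaw": 0}, {"claw": 255, "tx": 0, "ty": 0, "tz": 0, "yaw": 0}]'

```text
clock: 22.45
tool_pos: [0.5517, -0.2609, 0.0531]
tool_rot: [-0.705, -0.048, 0.048, 0.706]
force: [0.1, -0.2, -1.1]
gripper_width: 0.037
```

Call:
carry_out --targets '[{"claw": 255, "tx": 0, "ty": 0, "tz": -1.5, "yaw": 0}, {"claw": 255, "tx": 0, "ty": 0, "tz": -1.5, "yaw": 0}, {"claw": 255, "tx": 0, "ty": 0, "tz": 0, "yaw": 0}]'

```text
clock: 22.82
tool_pos: [0.5517, -0.2609, 0.0502]
tool_rot: [-0.705, -0.048, 0.048, 0.705]
force: [-0.1, 0.1, -1.1]
gripper_width: 0.0364
```

Call:
carry_out --targets '[{"claw": 255, "tx": 0, "ty": 0, "tz": -1.5, "yaw": 0}, {"claw": 255, "tx": 0, "ty": 0, "tz": 0, "yaw": 0}]'

```text
clock: 23.08
tool_pos: [0.5517, -0.2609, 0.0487]
tool_rot: [-0.705, -0.048, 0.048, 0.705]
force: [0.5, 0.2, -0.9]
gripper_width: 0.0367
```

Call:
carry_out --targets '[{"claw": 255, "tx": 0, "ty": 0, "tz": -1.5, "yaw": 0}, {"claw": 255, "tx": 0, "ty": 0, "tz": 0, "yaw": 0}]'

```text
clock: 23.32
tool_pos: [0.5517, -0.261, 0.0472]
tool_rot: [-0.705, -0.048, 0.048, 0.705]
force: [0.6, -0.2, -0.7]
gripper_width: 0.0366
```

Call:
carry_out --targets '[{"claw": 255, "tx": 0, "ty": 0, "tz": -1.5, "yaw": 0}, {"claw": 255, "tx": 0, "ty": 0, "tz": 0, "yaw": 0}]'

```text
clock: 23.58
tool_pos: [0.5521, -0.2611, 0.046]
tool_rot: [0.706, 0.049, -0.048, -0.705]
force: [0.4, 0.0, 0.9]
gripper_width: 0.0365
```

Call:
carry_out --targets '[{"claw": 255, "tx": 0, "ty": 0, "tz": -1.5, "yaw": 0}, {"claw": 255, "tx": 0, "ty": 0, "tz": 0, "yaw": 0}]' --newtons 25

```text
clock: 23.82
tool_pos: [0.5524, -0.2613, 0.0448]
tool_rot: [0.706, 0.049, -0.048, -0.705]
force: [0.9, -0.4, 5.8]
gripper_width: 0.0368
```

Call:
carry_out --targets '[{"claw": 255, "tx": 0, "ty": 0, "tz": -1.5, "yaw": 0}, {"claw": 255, "tx": 0, "ty": 0, "tz": 0, "yaw": 0}]'

```text
clock: 24.08
tool_pos: [0.553, -0.2614, 0.0436]
tool_rot: [0.706, 0.049, -0.048, -0.705]
force: [1.6, -0.2, 5.7]
gripper_width: 0.0367
```

Call:
carry_out --targets '[{"claw": 255, "tx": 0, "ty": 0, "tz": -1.5, "yaw": 0}, {"claw": 255, "tx": 0, "ty": 0, "tz": 0, "yaw": 0}]'

```text
clock: 24.32
tool_pos: [0.5533, -0.2617, 0.0422]
tool_rot: [0.706, 0.049, -0.047, -0.705]
force: [2.6, -1.7, 7.0]
gripper_width: 0.0364
```

Call:
carry_out --targets '[{"claw": 255, "tx": 0, "ty": 0, "tz": -1.5, "yaw": 0}, {"claw": 255, "tx": 0, "ty": 0, "tz": 0, "yaw": 0}]'

```text
clock: 24.58
tool_pos: [0.5536, -0.2619, 0.0409]
tool_rot: [0.706, 0.049, -0.047, -0.705]
force: [2.3, -0.8, 6.9]
gripper_width: 0.0366
```

Call:
carry_out --targets '[{"claw": 255, "tx": 1, "ty": 0, "tz": -1.5, "yaw": 0}, {"claw": 255, "tx": 0, "ty": 0, "tz": 0, "yaw": 0}]'

```text
clock: 24.82
tool_pos: [0.5539, -0.262, 0.0392]
tool_rot: [0.706, 0.049, -0.047, -0.705]
force: [1.4, -2.4, 7.2]
gripper_width: 0.0365
```

Call:
carry_out --targets '[{"claw": 255, "tx": 0.5, "ty": 0, "tz": -1, "yaw": 0}, {"claw": 255, "tx": 0, "ty": 0, "tz": 0, "yaw": 0}]'

```text
clock: 25.08
tool_pos: [0.5541, -0.2621, 0.0382]
tool_rot: [0.706, 0.049, -0.048, -0.705]
force: [0.6, -1.7, 7.4]
gripper_width: 0.0364
```

Call:
carry_out --targets '[{"claw": 255, "tx": 0, "ty": 0, "tz": -1, "yaw": 0}, {"claw": 255, "tx": 0, "ty": 0, "tz": 0, "yaw": 0}]'

```text
clock: 25.32
tool_pos: [0.5542, -0.2622, 0.0372]
tool_rot: [0.706, 0.049, -0.047, -0.705]
force: [0.9, -3.1, 7.6]
gripper_width: 0.0364
```

```bash
cat > tilt.py <<'E'
from cell import *
from scipy.optimize import least_squares
def run(name,p,M,verbose=1):
    s=load(name);im=s['frame'].astype(int);g=im.sum(2)
    col=g[:,255:265].mean(1)
    top=next(y for y in range(60,330) if (col[y:y+6]<200).all())
    bot=next((y for y in range(top,360) if (col[y:y+2]>200).all()),None)
    row=top+22; d=g[row]<200
    a=258
    while d[a]:a-=1
    b=258
    while d[b]:b+=1
    if verbose: print(name,'top',top,'bot',bot,'row',row,'x',a+1,b-1)
    z=M[:,2];l=M[:,0];u=np.array([0,0,1.])
    def circ(v,back,r):
        x,h,n,t=v; ax=z*np.cos(t)+u*np.sin(t); up=np.cross(ax,l); up*=np.sign(up[2]); an=np.linspace(0,2*np.pi,73)[:,None]
        return p+l*x+u*h-z*n+ax*back+r*(l*np.cos(an)+up*np.sin(an))
    def res(v,n=.0148):
        v4=[v[0],v[1],n,v[2]]   # nose is n ahead, h above TCP
        q=px(s,circ(v4,.053,.0188))
        return np.array([q[:,1].min()-top,q[:,0].min()-a-.5,q[:,0].max()-b+.5])
    r=least_squares(res,[0.0015,.045,.2],diff_step=1e-4)
    return r.x,r.cost,bot
E
python3 - <<'E'
from tilt import *
st=sense();snap('wrist','w12');snap('side','s12');snap('top','t12');p=st['tool_pos'];M=R.from_quat(st['tool_rot']).as_matrix();print(p,st['force'])
for n,pp in (('w10',np.array([.6186,.0636,.0063])),('w11',np.array([.5542,-.2555,.1114])),('w12',p)):
  try: v,cst,b=run(n,pp,M);print(v.round(4),np.degrees(v[2]).round(1),cst,b)
  except Exception as e: print(n,repr(e))
  g=load(n)['frame'].astype(int).sum(2); print([int(x) for x in g[150:340:5,258]])
E
```

```text
[ 0.55417283 -0.26218059  0.03724064] [ 0.85181386 -3.05954555  7.62626627]
w10 top 174 bot 322 row 196 x 211 310
[0.0009 0.0438 0.2032] 11.6 4.790215851991654e-25 322
[439, 414, 443, 466, 482, 36, 33, 29, 31, 37, 38, 29, 33, 32, 45, 60, 49, 58, 88, 58, 120, 50, 56, 48, 47, 48, 47, 52, 49, 52, 55, 52, 50, 54, 53, 392, 416, 425]
w11 top 174 bot 322 row 196 x 211 310
[0.0014 0.0391 0.2898] 16.6 0.2354697930070467 322
[462, 495, 593, 594, 594, 37, 33, 33, 31, 40, 38, 39, 36, 29, 44, 55, 58, 67, 97, 58, 129, 56, 58, 57, 62, 57, 57, 58, 62, 57, 58, 57, 59, 60, 57, 496, 445, 433]
w12 top 177 bot 325 row 199 x 208 306
[1.000e-04 4.760e-02 1.018e-01] 5.8 4.4839409210839587e-23 325
[458, 457, 457, 454, 482, 498, 41, 41, 43, 42, 42, 40, 40, 37, 39, 45, 42, 47, 40, 42, 49, 56, 50, 115, 53, 119, 53, 56, 53, 59, 54, 54, 50, 55, 55, 376, 413, 445]
```

```bash
cat > tilt2.py <<'E'
from tilt import *
def grooves(g,top):
    c=g[:,252:264].mean(1)[top+25:top+120]; k=c-np.convolve(c,np.ones(9)/9,'same'); k[:5]=k[-5:]=0
    i=np.argsort(k)[::-1]; f=i[0]; s2=next(j for j in i if 5<abs(j-f)<14); return sorted((f+top+25,s2+top+25))
def run2(name,p,M,B=None):
    s=load(name);g=s['frame'].astype(int).sum(2);col=g[:,255:265].mean(1)
    top=next(y for y in range(60,330) if (col[y:y+6]<200).all())
    bot=next(y for y in range(top,360) if (col[y:y+2]>200).all())
    g1,g2=grooves(g,top)
    z=M[:,2];l=M[:,0];u=np.array([0,0,1.])
    def circ(v,back,r):
        h,n,t=v; ax=z*np.cos(t)+u*np.sin(t); up=np.cross(ax,l); up*=np.sign(up[2]); an=np.linspace(0,2*np.pi,73)[:,None]
        return p+l*.0015+u*h-z*n+ax*back+r*(l*np.cos(an)+up*np.sin(an))
    def mod(v,b1,b2):
        k=px(s,np.vstack([circ(v,0,.0135),circ(v,.006,.0188)]))
        f=lambda b:px(s,circ(v,b,.0188)); return np.array([f(.053)[:,1].min(),k[:,1].max(),f(b1)[:,1].max(),f(b2)[:,1].max()])
    o=np.array([top-.5,bot-.5,g1,g2])
    if B is None:
        r=least_squares(lambda q:np.r_[mod([q[0],q[1],.1632],q[2],q[3])-o],[.045,.0148,.045,.04],diff_step=1e-4);return o,r.x,r.cost
    r=least_squares(lambda q:mod(q,*B)-o,[.045,.0148,.3],diff_step=1e-4);return o,r.x,r.cost
E
python3 - <<'E'
from tilt2 import *
st=sense();p=st['tool_pos'];M=R.from_quat(st['tool_rot']).as_matrix()
a=run2('w10',np.array([.6186,.0636,.0063]),M);print(a)
b=run2('w12',p,M,a[1][2:]);print(b,np.degrees(b[1][2]))
h,n,t=b[1]; print('nose z',p[2]+h,'grip axis z',p[2]+h+n*np.tan(t))
E
```

```text
(array([173.5, 321.5, 238. , 250. ]), array([0.04603171, 0.01420344, 0.04567852, 0.04072497]), np.float64(4.0389678347315804e-28))
(array([176.5, 324.5, 266. , 275. ]), array([0.04253944, 0.01287125, 0.40930259]), np.float64(0.001385378768990738)) 23.451310909610196
nose z 0.07981645272459797 grip axis z 0.08540003104454039
```

Tilt now ~23.5° (target 25°), nose ~3–4 mm short of the foot. Sliding down-slope until the foot is felt.

Call:
carry_out --targets '[{"claw": 255, "tx": 0.1, "ty": -0.9, "tz": -0.7, "yaw": 0}, {"claw": 255, "tx": 0.1, "ty": -0.9, "tz": -0.6, "yaw": 0}, {"claw": 255, "tx": 0, "ty": 0, "tz": 0, "yaw": 0}]'

```text
clock: 25.85
tool_pos: [0.5545, -0.263, 0.036]
tool_rot: [0.706, 0.049, -0.048, -0.705]
force: [-0.0, 0.4, 9.9]
gripper_width: 0.0365
```

Call:
carry_out --targets '[{"claw": 255, "tx": 0.1, "ty": -0.9, "tz": -0.5, "yaw": 0}, {"claw": 255, "tx": 0, "ty": 0, "tz": 0, "yaw": 0}]'

```text
clock: 26.1
tool_pos: [0.5548, -0.2638, 0.0356]
tool_rot: [0.706, 0.049, -0.048, -0.705]
force: [-0.1, 1.2, 10.6]
gripper_width: 0.037
```

Call:
carry_out --targets '[{"claw": 255, "tx": 0.1, "ty": -0.9, "tz": -0.5, "yaw": 0}, {"claw": 255, "tx": 0, "ty": 0, "tz": 0, "yaw": 0}]'

```text
clock: 26.35
tool_pos: [0.5549, -0.2647, 0.0352]
tool_rot: [0.706, 0.049, -0.048, -0.705]
force: [0.4, 1.3, 10.3]
gripper_width: 0.0368
```

Call:
carry_out --targets '[{"claw": 255, "tx": 0.1, "ty": -0.9, "tz": -0.4, "yaw": 0}, {"claw": 255, "tx": 0, "ty": 0, "tz": 0, "yaw": 0}]'

```text
clock: 26.6
tool_pos: [0.555, -0.2656, 0.0347]
tool_rot: [0.706, 0.049, -0.048, -0.705]
force: [0.0, 0.3, 9.6]
gripper_width: 0.0367
```

Call:
carry_out --targets '[{"claw": 255, "tx": 0.1, "ty": -0.9, "tz": -0.4, "yaw": 0}, {"claw": 255, "tx": 0, "ty": 0, "tz": 0, "yaw": 0}]'

```text
clock: 26.85
tool_pos: [0.5551, -0.2665, 0.0343]
tool_rot: [0.706, 0.049, -0.048, -0.705]
force: [-0.1, -0.5, 9.9]
gripper_width: 0.0366
```

Call:
carry_out --targets '[{"claw": 255, "tx": 0.1, "ty": -0.9, "tz": -0.4, "yaw": 0}, {"claw": 255, "tx": 0, "ty": 0, "tz": 0, "yaw": 0}]'

```text
clock: 27.1
tool_pos: [0.5552, -0.2669, 0.0341]
tool_rot: [-0.705, -0.049, 0.048, 0.706]
force: [-0.4, 2.9, 12.3]
gripper_width: 0.0367
```

Call:
carry_out --targets '[{"claw": 255, "tx": 0.1, "ty": -0.9, "tz": -0.4, "yaw": 0}, {"claw": 255, "tx": 0, "ty": 0, "tz": 0, "yaw": 0}]'

```text
clock: 27.35
tool_pos: [0.5552, -0.2668, 0.034]
tool_rot: [-0.705, -0.05, 0.048, 0.706]
force: [-2.5, 5.2, 18.5]
gripper_width: 0.037
```

```bash
python3 - <<'E'
from tilt2 import *
st=sense();snap('wrist','w13');snap('side','s13');p=st['tool_pos'];M=R.from_quat(st['tool_rot']).as_matrix()
a=run2('w10',np.array([.6186,.0636,.0063]),M)
b=run2('w13',p,M,a[1][2:]);print(b,np.degrees(b[1][2]))
h,n,t=b[1]; print('nose z',p[2]+h,'nose xy',p+M[:,2]*-n,st['force'],st['wrist_torque'])
E
```

```text
(array([177.5, 324.5, 269. , 278. ]), array([0.04179751, 0.01311911, 0.43818897]), np.float64(0.06767323345661855)) 25.10637854123982
nose z 0.07580822152235452 nose xy [ 0.55701985 -0.27980947  0.03399241] [-2.51858379  5.24719926 18.4796802 ] [1.54581156 0.58502432 0.13556567]
```

Tilt 25.1°, nose against the foot. Relieve the pressing a little, then open gently in place.

Call:
carry_out --targets '[{"claw": 255, "tx": -0.2, "ty": 0.3, "tz": 0.8, "yaw": 0}, {"claw": 255, "tx": 0, "ty": 0, "tz": 0, "yaw": 0}]' --newtons 20

```text
clock: 27.7
tool_pos: [0.5551, -0.2668, 0.0342]
tool_rot: [-0.705, -0.05, 0.048, 0.706]
force: [-1.0, 4.2, 10.1]
gripper_width: 0.0365
```

Call:
carry_out --targets '[{"claw": 125, "tx": 0, "ty": 0, "tz": 0, "yaw": 0}, {"claw": 100, "tx": 0, "ty": 0, "tz": 0, "yaw": 0}, {"claw": 70, "tx": 0, "ty": 0, "tz": 0, "yaw": 0}, {"claw": 40, "tx": 0, "ty": 0, "tz": 0, "yaw": 0}, {"claw": 0, "tx": 0, "ty": 0, "tz": 0, "yaw": 0}, {"claw": 0, "tx": 0, "ty": 0, "tz": 0, "yaw": 0}]'

```text
clock: 28.45
tool_pos: [0.5539, -0.2679, 0.0332]
tool_rot: [-0.705, -0.048, 0.048, 0.705]
force: [0.4, -0.3, -0.2]
gripper_width: 0.0856
```

```bash
python3 - <<'E'
from tilt2 import *
st=sense();snap('wrist','w14');snap('side','s14');p=st['tool_pos'];M=R.from_quat(st['tool_rot']).as_matrix()
a=run2('w10',np.array([.6186,.0636,.0063]),M)
b=run2('w14',p,M,a[1][2:]);print(b,np.degrees(b[1][2]))
h,n,t=b[1]; print('nose z',p[2]+h,'nose xy',p+M[:,2]*-n,st['force'],st['gripper_width'])
E
```

```text
(array([175.5, 324.5, 268. , 277. ]), array([0.04323589, 0.01189857, 0.43564445]), np.float64(0.027451230017874605)) 24.96058811916324
nose z 0.07642817118969876 nose xy [ 0.55550224 -0.27966387  0.03319218] [ 0.3640184  -0.26995214 -0.23690732] 0.08557239709097539
```

Call:
carry_out --targets '[{"claw": 0, "tx": 0, "ty": 0, "tz": 8, "yaw": 0}, {"claw": 0, "tx": 0, "ty": 0, "tz": 15, "yaw": 0}, {"claw": 0, "tx": 0, "ty": 0, "tz": 30, "yaw": 0}, {"claw": 0, "tx": 0, "ty": 0, "tz": 40, "yaw": 0}, {"claw": 0, "tx": 0, "ty": 0, "tz": 50, "yaw": 0}, {"claw": 0, "tx": 0, "ty": 40, "tz": 30, "yaw": 0}, {"claw": 0, "tx": 0, "ty": 60, "tz": 0, "yaw": 0}, {"claw": 0, "tx": 0, "ty": 60, "tz": 0, "yaw": 0}, {"claw": 0, "tx": 0, "ty": 60, "tz": 0, "yaw": 0}, {"claw": 0, "tx": 0, "ty": 0, "tz": 0, "yaw": 0}, {"claw": 0, "tx": 0, "ty": 0, "tz": 0, "yaw": 0}]'

```text
clock: 29.92
tool_pos: [0.554, -0.0483, 0.2072]
tool_rot: [0.706, 0.049, -0.048, -0.705]
force: [-0.6, -1.0, -0.3]
gripper_width: 0.0854
```

```bash
python3 - <<'E'
from h import *
st=sense();print(st['tool_pos'],st['force'])
s=snap('side','s15');t=snap('top','t15')
a=np.radians(97.8);m=np.array([np.cos(a),np.sin(a),0]);l=np.array([-m[1],m[0],0]);u=np.array([0,0,1.])
n=np.r_[.5517,-.2553,.078]-.0235*m;ax=m*np.cos(np.radians(25))+u*np.sin(np.radians(25));up=np.cross(ax,l);an=np.linspace(0,2*np.pi,73)[:,None]
C=np.vstack([n+ax*b+r*(l*np.cos(an)+up*np.sin(an)) for b,r in((0,.0135),(.006,.0188),(.053,.0188))])
for im,o,nm in((s,'s0','side'),(t,'t0','top')):
    h=cv2.convexHull(px(im,C).astype(np.float32)); E=np.zeros((384,512),np.uint8);cv2.fillPoly(E,[h.round().astype(int)],1)
    D=im['frame'].astype(int).sum(2); O=load(o)['frame'].astype(int).sum(2)
    x,y,w,hh=cv2.boundingRect(h); W=np.zeros_like(E);W[y-12:y+hh+12,x-12:x+w+12]=1
    A=((D<170)&(O>200)&(W>0))
    ys,xs=np.nonzero(A);ye,xe=np.nonzero(E)
    print(nm,'IoU',(A&(E>0)).sum()/(A|(E>0)).sum(),'centroid seen',xs.mean().round(1),ys.mean().round(1),'expected',xe.mean().round(1),ye.mean().round(1),'box',xs.min(),xs.max(),ys.min(),ys.max(),'exp',xe.min(),xe.max(),ye.min(),ye.max())
# bystanders moved? difference blobs outside arm
d=(cv2.absdiff(s['frame'],load('s0')['frame']).max(2)>40).astype(np.uint8)
k,_,S,_=cv2.connectedComponentsWithStats(d);print([r.tolist() for r in S[1:] if r[4]>15])
E
```

```text
[ 0.55400102 -0.04832277  0.20719196] [-0.63332677 -1.02527588 -0.28708673]
side IoU 0.8853695324283559 centroid seen 267.6 294.4 expected 267.5 293.7 box 256 279 279 310 exp 255 280 278 310
top IoU 0.7070063694267515 centroid seen 357.8 207.0 expected 357.2 207.0 box 346 370 200 214 exp 343 371 198 216
[[218, 0, 86, 160, 6717], [1, 72, 6, 28, 94], [8, 108, 26, 64, 472], [7, 141, 10, 23, 143], [256, 279, 24, 32, 606]]
```

```bash
python3 -c "
from bench import *
print(finish_job(), sense()['clock'])"
```

```text
the job is handed in; nothing more can be done
the job is handed in; nothing more can be done
```

The job is handed in at about 30 s. The objective cell was ejected, drawn out, and now lies in the V of the sloped rest with its nose against the foot.

**What I did**
- **Press:** I pressed the ejector of the aluminium mount slowly. The stop was felt at about 45 mm, where the force climbed from about 9 N to 17 N. Then I backed off and the slide sprang back.
- **First grasp failed:** The reported TCP lies about 26 mm beyond the real fingertips. The pads caught only the top of the cell, slid off and tipped its nose down about 9°. The cell stayed held in the bore. I opened, went lower and regripped properly.
- **Placing:** I lowered the cell into the V until it lay at the slope, slid it down until the foot was felt, eased the pressure and only then let go.

**Last checks**
- **Slope:** The tilt measured 25.1° before release and 25.0° after.
- **Height:** The nose came out at about 76 mm, against the expected 78 mm, which is within the roughly 2 mm calibration.
- **Position:** The cell matches the seated outline to within 1 pixel at its centre in both the side and top views. The overlap was 0.89 in the side view and 0.71 in the top view, where the seen outline was 1 to 3 pixels inside the expected one.
- **Bystanders:** Outside the arm and the cell itself, the side image showed no changes, though the arm hid part of that view.
- **Not seen by eye:** I had used all 12 picture views by then, so the carry, placing and final state were checked only by force and image measurements.

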